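# Make up two spare-parts kits at the repair cafe

## Task

Please lay out the spare parts for the two repairs that are waiting: for the locomotive, put the small electric motor and the smallest of the three white gears in the round steel bowl; for the food processor, put the silver capacitor, the largest gear and the ball bearing in the grey tray. Set each part down gently (don't drop it) flat on the floor of its container, not on another part or on the rim: motor and capacitor standing upright with shaft and terminals up, gears with the hub up. Leave the middle-sized gear, the solder reel and the roll of tape where they are.

Things in the scene. Friction and masses are not known exactly. Their poses are not given: they have to be found in the camera images.
- motor: small electric can motor standing upright: steel can 36 mm in diameter on a 12 mm high black plastic end cap (35 mm in diameter), 47 mm high to the can's flat top, with a thin shaft and a 9 mm brass pinion above it up to 64 mm; about 0.16 kg. Origin: centre of its underside; z up along the axis.
- capacitor: motor run capacitor standing upright: plain aluminium can 40 mm in diameter (41 mm at the crimped rim near the top) and 46 mm high, black lid with four small brass blade terminals up to 56.5 mm; about 0.09 kg. Origin: centre of its underside; z up along the axis.
- gear_large: the largest nylon spur gear, white, lying flat with its hub up: 66 mm over the teeth, toothed disc 12 mm thick, round hub 24 mm in diameter standing up to 27 mm above the underside (so 15 mm of hub to grip above the disc), 10 mm bore in the hub. Origin: centre of its underside; z up along the axis.
- gear_medium: the middle-sized nylon spur gear, white, lying flat with its hub up: 52 mm over the teeth, toothed disc 12 mm thick, round hub 24 mm in diameter standing up to 27 mm above the underside (so 15 mm of hub to grip above the disc), 10 mm bore in the hub. Origin: centre of its underside; z up along the axis. Belongs to neither kit; stays where it is.
- gear_small: the smallest nylon spur gear, white, lying flat with its hub up: 38 mm over the teeth, toothed disc 12 mm thick, round hub 20 mm in diameter standing up to 27 mm above the underside (so 15 mm of hub to grip above the disc), 10 mm bore in the hub. Origin: centre of its underside; z up along the axis.
- bearing: steel ball bearing lying flat: a ring 47 mm in outside diameter, 20 mm bore, 14 mm thick, with a black seal on each face; about 0.1 kg. Origin: centre of its underside; z along the axis.
- bowl: round steel parts bowl, fixed to the table: 166 mm over the rim, 32 mm high, sloping sides, flat floor about 128 mm in diameter lying 4 mm above the table. Origin: centre of its underside; z up.
- tray: shallow rectangular grey plastic tray, fixed to the table: 230 mm long (its x axis) by 130 mm wide (its y axis), rim 21 mm high and up to 4 mm wider all round, walls 4 mm thick, no dividers, flat floor 222 by 122 mm lying 4 mm above the table. Origin: centre of its underside; z up.
- solder_reel: bystander: reel of solder standing on its flange, 54 mm in diameter, 38 mm high, grey flanges and silver windings. Origin: centre of its underside. Stays where it is.
- tape_roll: bystander: roll of black insulating tape lying flat, 60 mm in diameter, 19 mm high, 38 mm hole. Origin: centre of its underside. Stays where it is.

How it is judged (in metres and radians):
At the end, for the whole second after the job is handed in: motor and smallest gear in the bowl, capacitor, largest gear and bearing in the tray: each with its whole outline on the floor, underside within 3.5 mm of the floor, axis within 0.1 rad of upright (shaft, terminals and hubs up; bearing either way up), at rest (horizontal distance between motor and bowl below 0.047 m and z of each of motor, gear_small in the frame of bowl below 0.0075 m and angle between each of motor, gear_small, capacitor, gear_large's own z axis and vertical below 0.1 rad and linear speed of each of motor, gear_small, capacitor, gear_large, bearing below 0.02 m/s and angular speed of each of motor, gear_small, capacitor, gear_large, bearing below 0.3 rad/s and horizontal distance between gear_small and bowl below 0.046 m and x of capacitor in the frame of tray between -0.092 and 0.092 m and y of capacitor in the frame of tray between -0.042 and 0.042 m and z of each of capacitor, gear_large, bearing in the frame of tray below 0.0075 m and x of gear_large in the frame of tray between -0.079 and 0.079 m and y of gear_large in the frame of tray between -0.029 and 0.029 m and x of bearing in the frame of tray between -0.0885 and 0.0885 m and y of bearing in the frame of tray between -0.0385 and 0.0385 m and angle between the z axis of bearing and the z axis of tray, either way round below 0.1 rad); the robot touches nothing.
It fails at once if a part is dropped into its container (it moves faster than 0.6 m/s less than about 20 mm above the floor there) ((horizontal distance between motor and bowl below 0.075 m and z of motor in the frame of bowl below 0.025 m and linear speed of motor above 0.6 m/s) or (horizontal distance between gear_small and bowl below 0.075 m and z of gear_small in the frame of bowl below 0.025 m and linear speed of gear_small above 0.6 m/s) or (x of capacitor in the frame of tray between -0.11 and 0.11 m and y of capacitor in the frame of tray between -0.06 and 0.06 m and z of capacitor in the frame of tray below 0.025 m and linear speed of capacitor above 0.6 m/s) or (x of gear_large in the frame of tray between -0.11 and 0.11 m and y of gear_large in the frame of tray between -0.06 and 0.06 m and z of gear_large in the frame of tray below 0.025 m and linear speed of gear_large above 0.6 m/s) or (x of bearing in the frame of tray between -0.11 and 0.11 m and y of bearing in the frame of tray between -0.06 and 0.06 m and z of bearing in the frame of tray below 0.025 m and linear speed of bearing above 0.6 m/s)).
It fails at once if the middle-sized gear, the solder reel or the tape roll is moved by more than 30 mm (distance of any of gear_medium, solder_reel, tape_roll from where it was at the start of the episode above 0.03 m).
It also fails if it takes over 134 s, if anything falls off the work surface, if the arm or the gripper's body presses on something with over 40 N, if the wrist force passes 120 N, or if a joint passes its speed limit or range.

## Robot

A 6-joint arm with a two-finger parallel gripper is mounted at the origin on the work surface. World frame = base frame: x ahead of the robot, y to its left, z up, the work surface at z = 0. Lengths are in m, angles in degrees, forces in N, time in s.
With the tool pointing down it reaches from about 0.4 to 0.825 m from the base axis. Payload 7 kg.
Tool frame: the origin (TCP) lies between the finger pads; the fingertips stand 19 mm ahead of it and the grasp point (between the pads) is the TCP (r.finger_overhang is the distance from the TCP to the fingertips, in m); z points along the fingers, y is the direction in which the jaws open and shut (so a half turn about z gives the same grasp; the last joint's range is limited). The gripper opens to 88 mm and grips with 3 to 60 N. Pads are 19 mm wide; open, the fingers measure 130 mm over their backs; the gripper's body (78 mm by 193 mm) begins 47 mm behind the grasp point.
Start: joints at [80.105, 20.546, 0.682, 0, -70.136, -16.507], TCP at [0.3, 0.605, 0.216] pointing down, gripper open.
Joint ranges: [-176.03, 176.03], [-82.01, 121.73], [-58.28, 71.71], [-173.87, 95.51], [-174.79, -0.11], [-173.66, 173.66]. Speed limits (degrees/s): [136.94, 136.94, 172.46, 180, 180, 180].

## Interface

Orientations are given as [roll, pitch, yaw] about the fixed x, y, z axes, in that order (R = Rz(yaw) Ry(pitch) Rx(roll)).
In Python, from plant import r, optics gives the robot as it stands. The module is installed in compiled form; this text tells all that it offers.
- The arm moves only by the tool step_arm, never from a script. Its argument "increments" is a list of rows, each an object of numbers: "tx", "ty", "tz": the shift along the world's x, y, z in mm; "ax", "ay", "az": the turn, a rotation vector about the world's x, y, z in degrees; "claw": the gripper command: -1 is shut, 1 is fully open, values between are in proportion. In form: [{"tx": .., "ty": .., "tz": .., "ax": .., "ay": .., "az": .., "claw": ..}, ...]. A call has 1 to 12 rows; each row shifts and turns the commanded pose from where the row before left it; what a row does not reach is not made up. A row lasts 1/10 s, in which the tool goes at most 50 mm and 8.59 degrees, less where a joint would pass 70% of its speed; a pose out of reach is approached as far as the arm can. A call with a gripper value outside its range is refused whole. The fingers move at their own pace and stop on an object; "newtons" is the grip in N (left out, the last holds). Time passes only in rows, so rows that do not move let the fingers close. It gives the time, the measured TCP pose, the force and the opening at its end, in the units of the state.
- r.get_state(): the state, without advancing time (a new reading comes with each control period).
- optics.capture(name): name is "scene" or "side" or "wrist"; returns a dict with "image" (384x512x3 uint8, blue, green, red), "depth" (384x512 float32, m along the optical axis (not along the pixel's ray), 0 where there is no reading), "fx", "fy", "cx", "cy" (pixels), "R" (3x3) and "t" (3): a world point X has camera coordinates R X + t. Camera axes: x right, y down, z forward; pixel columns grow to the right and rows downward; lengths in m; the calibration is good to about 2 mm. A picture is of the moment at which its call begins.
- r.close_job(): hands the job in, once; it reports no verdict.
The state is a dict: "time_s": time; "joints": joint angles; "qd": joint speeds; "joint_torque": joint torques, N m; "tcp_pos": TCP position; "eef_rot": TCP orientation; "contact_force": force on the tool from outside, world axes, zero at the start; "moment": the same for the moment, N m; "gripper_width": finger opening in m.
Only numpy, scipy, OpenCV 4.12 (cv2) and the standard library are available. Lean on these libraries where they do the work, as an engineer would, in place of code of your own. Each camera call takes 0.05 s, during which the arm holds its last target. There are 200 camera calls.

## Working session

There is one attempt and no reset: what is moved stays moved. The work goes in short steps, Python scripts to look and compute and a tool call to move; the robot and the scene stay as the last step left them, time stands still between calls to the robot, and variables do not carry over. Pictures are saved under pics/ and viewed, about 12 in all and at most 16, crops included, and the job is handed in when it is done.

Besides the shell and the picture viewer there is one more tool, called after "Call:" by a JSON object that holds its "method" and its "body". step_arm: Moves the arm, as the interface text tells. Its arguments: {"type":"object","properties":{"increments":{"type":"array","items":{"type":"object","properties":{"tx":{"type":"number"},"ty":{"type":"number"},"tz":{"type":"number"},"ax":{"type":"number"},"ay":{"type":"number"},"az":{"type":"number"},"claw":{"type":"number"}}}},"newtons":{"type":"number"}},"required":["increments"]}

```bash
mkdir -p pics; cat > h.py <<'E'
import numpy as np, cv2, pickle
from plant import r, optics
def cap(n,tag):
    c=optics.capture(n); pickle.dump(c,open(f'pics/{tag}.pkl','wb')); cv2.imwrite(f'pics/{tag}.png',c['image']); return c
def ray(c,u,v,z):
    R,t=np.array(c['R']),np.array(c['t']); o=-R.T@t
    d=R.T@np.array([(u-c['cx'])/c['fx'],(v-c['cy'])/c['fy'],1]); return o+d*(z-o[2])/d[2]
def pts(c):
    v,u=np.mgrid[:384,:512]; d=c['depth']; 
    P=np.stack([(u-c['cx'])/c['fx']*d,(v-c['cy'])/c['fy']*d,d],-1)-np.array(c['t']); return P@np.array(c['R'])
E
python3 - <<'E'
from h import *
a=cap('scene','s0');b=cap('side','d0');c=cap('wrist','w0')
for k in (a,b,c): print(-np.array(k['R']).T@k['t'], k['fx'], np.array(k['R'])[2], (k['depth']>0).mean())
cv2.imwrite('pics/all0.png',np.hstack([cv2.resize(a['image'],(400,300)),cv2.resize(b['image'],(400,300))]))
cv2.imwrite('pics/sb.png',cv2.resize(a['image'],(800,600)))
print(r.get_state())
E
```

```text
[1.40960241 0.3519302  0.79295292] 483.1097919229921 [-0.70512444 -0.28611298 -0.64879803] 0.9957173665364584
[ 0.18166987 -0.7188052   0.5081742 ] 438.36034867252505 [ 0.41056217  0.76800081 -0.49154192] 0.9959309895833334
[0.36466617 0.57155015 0.38251104] 324.5425341845865 [-0.23900264  0.11584018 -0.96408443] 0.9959615071614584
{'time_s': 0.15, 'joints': array([ 8.01064103e+01,  2.05828539e+01,  6.45785038e-01, -1.32656183e-02,
       -7.01371254e+01, -1.65073400e+01]), 'qd': array([-0.03925021, -0.1692438 ,  0.25664878,  0.1202149 ,  0.00164908,
       -0.07734857]), 'joint_torque': array([-1.19738761e-03, -5.83276570e+01,  2.93287933e+01,  7.00117037e+00,
        8.78874154e-03, -1.10543422e-04]), 'tcp_pos': array([0.29999603, 0.60423703, 0.21503237]), 'eef_rot': array([ 1.79925320e+02, -9.12498181e-03, -2.64054391e+01]), 'contact_force': array([-5.77814914e-04,  1.79144924e-01, -6.67261511e-01]), 'moment': array([-0.04708305,  0.04526649,  0.03594233]), 'gripper_width': 0.08730535934905403}
```

View pics/sb.png

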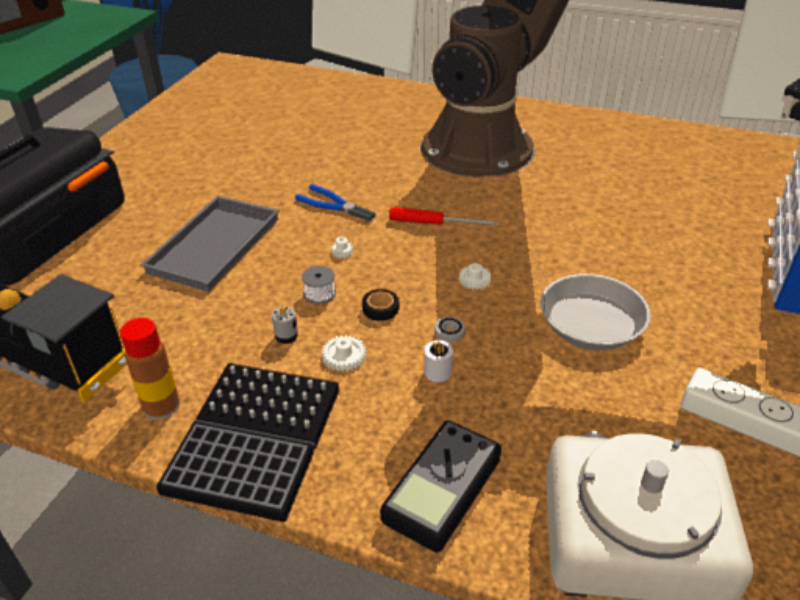

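View pics/d0.png

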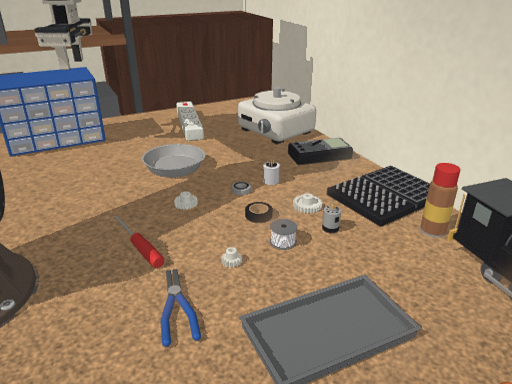

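The scene view shows (800x600 pixels) the motor at (285,325), capacitor at (438,360), large gear (344,353), small gear (342,247) or medium gear (475,275), bearing (450,328), bowl (595,312) and tray (212,243). I'll measure these by fusing depth from both views.

```bash
cat > meas.py <<'E'
from h import *
def obj(tags,xy,rad,zlo,zhi):
    for tg in tags:
        c=pickle.load(open(f'pics/{tg}.pkl','rb')); P=pts(c)[c['depth']>0]
        m=(np.hypot(P[:,0]-xy[0],P[:,1]-xy[1])<rad)&(P[:,2]>zlo)&(P[:,2]<zhi); Q=P[m]
        if len(Q)<5: print(tg,'few',len(Q)); continue
        # top layer circle centre
        zt=np.percentile(Q[:,2],97)
        T=Q[(Q[:,2]>zt-.004)]
        (cx,cy),rr=cv2.minEnclosingCircle((T[:,:2]*1000).astype(np.float32))
        (ax,ay),ar=cv2.minEnclosingCircle((Q[:,:2]*1000).astype(np.float32))
        print(tg,len(Q),'ztop %.1f'%(zt*1e3),'top c (%.1f %.1f) r %.1f'%(cx,cy,rr),'all c (%.1f %.1f) r %.1f'%(ax,ay,ar))
E
python3 - <<'E'
from meas import *
s=pickle.load(open('pics/s0.pkl','rb'))
d=pickle.load(open('pics/d0.pkl','rb'))
for n,u,v,z,su,sv in [('motor',285,322,.035,331,218),('cap',438,360,.03,272,173),('gL',344,353,.015,308,204),('gS?',342,247,.015,232,258),('gM?',475,275,.015,186,201),('bear',450,328,.01,241,188),('reel',319,285,.02,283,235),('tape',380,303,.015,259,212)]:
    p=ray(s,u*.64,v*.64,z); q=ray(d,su,sv,z); print(n,p.round(3),q.round(3))
    obj(['s0','d0'],(p+q)[:2]/2,.042,.006,.09)
for n,c,uv,z in [('bowl',s,(595,318),.004),('tray',s,(212,243),.004)]:
    p=ray(c,uv[0]*.64,uv[1]*.64,z); print(n,p.round(3))
    for tg in('s0','d0'):
        P=pts(pickle.load(open(f'pics/{tg}.pkl','rb'))).reshape(-1,3)
        Q=P[(np.hypot(*(P[:,:2]-p[:2]).T)<.16)]
        T=Q[(Q[:,2]>(.025 if n=='bowl' else .014))&(Q[:,2]<.05)]
        print(tg,len(T),cv2.minAreaRect((T[:,:2]*1000).astype(np.float32)),np.percentile(T[:,2],95).round(4), 'floor',np.median(P[np.hypot(*(P[:,:2]-p[:2]).T)<.03][:,2]).round(4))
im=np.zeros((1,1))
# top-down height map
H=np.zeros((500,900),np.float32)
for tg in('s0','d0'):
    P=pts(pickle.load(open(f'pics/{tg}.pkl','rb'))).reshape(-1,3)
    P=P[(P[:,0]>.2)&(P[:,0]<1)&(P[:,1]>-.4)&(P[:,1]<.8)&(P[:,2]<.12)]
    i=((P[:,0]-.2)*600).astype(int); j=((.8-P[:,1])*600).astype(int)
    np.maximum.at(H,(i,j),P[:,2]+.01)
cv2.imwrite('pics/h.png',cv2.resize(np.clip(H/.08*255,0,255).astype(np.uint8)[:480,:720],(800,533)))
E
```

```text
motor [ 0.679 -0.108  0.035] [ 0.664 -0.124  0.035]
s0 299 ztop 57.5 top c (674.7 -111.8) r 4.6 all c (676.1 -111.4) r 18.6
d0 426 ztop 57.3 top c (672.3 -115.3) r 4.6 all c (672.0 -115.3) r 19.1
cap [0.672 0.132 0.03 ] [0.662 0.117 0.03 ]
s0 399 ztop 52.2 top c (670.5 132.1) r 19.3 all c (667.7 131.4) r 22.7
d0 325 ztop 50.9 top c (665.5 126.4) r 18.5 all c (664.1 127.6) r 20.8
gL [ 0.691 -0.006  0.015] [ 0.673 -0.028  0.015]
s0 440 ztop 28.0 top c (683.7 -10.9) r 12.9 all c (682.0 -9.4) r 35.2
d0 383 ztop 27.6 top c (680.2 -14.9) r 12.1 all c (680.7 -13.3) r 33.7
gS? [ 0.45  -0.116  0.015] [ 0.441 -0.129  0.015]
s0 114 ztop 27.8 top c (444.8 -121.0) r 12.2 all c (446.7 -118.5) r 19.0
d0 261 ztop 27.9 top c (443.2 -120.5) r 10.9 all c (442.6 -119.5) r 19.6
gM? [0.447 0.123 0.015] [0.437 0.107 0.015]
s0 212 ztop 27.9 top c (440.1 121.7) r 13.9 all c (440.3 118.8) r 27.8
d0 265 ztop 28.2 top c (439.0 120.4) r 14.0 all c (439.1 117.9) r 26.5
bear [0.58  0.122 0.01 ] [0.577 0.115 0.01 ]
s0 221 ztop 16.9 top c (580.1 121.1) r 23.8 all c (580.1 120.2) r 24.2
d0 183 ztop 16.1 top c (578.1 
[... 293 characters left out ...]
ztop 21.7 top c (565.4 0.2) r 30.4 all c (565.1 0.4) r 31.3
d0 408 ztop 20.4 top c (561.7 -1.3) r 30.9 all c (562.4 -2.2) r 31.1
bowl [0.473 0.326 0.004]
s0 516 ((478.9078369140625, 320.0481872558594), (165.05450439453125, 163.17774963378906), 5.410688400268555) 0.0336 floor 0.004
d0 390 ((478.25189208984375, 320.1236572265625), (163.1842498779297, 163.10772705078125), 63.034027099609375) 0.0327 floor 0.0044
tray [ 0.505 -0.346  0.004]
s0 601 ((503.1512756347656, -343.67120361328125), (139.40579223632812, 241.03334045410156), 87.83472442626953) 0.0229 floor 0.0041
d0 2312 ((501.911376953125, -343.43511962890625), (138.88404846191406, 239.0681915283203), 87.46553802490234) 0.0223 floor 0.0043
```

View pics/h.png

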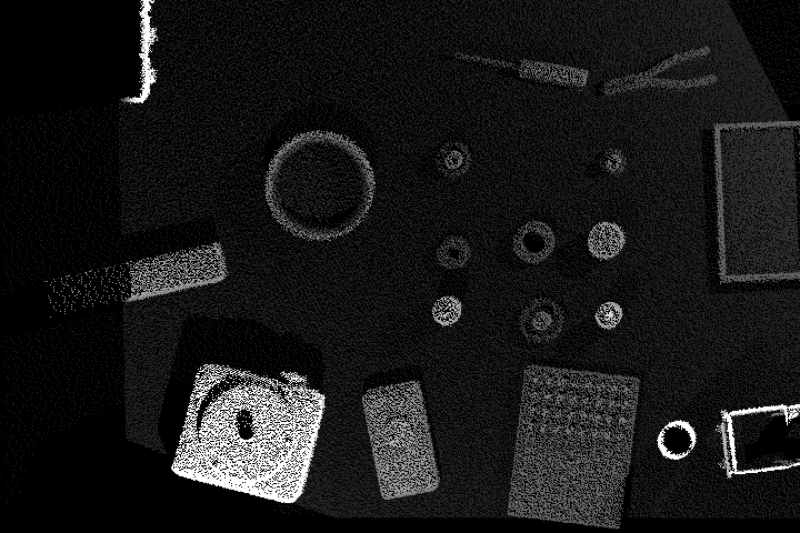

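View pics/w0.png

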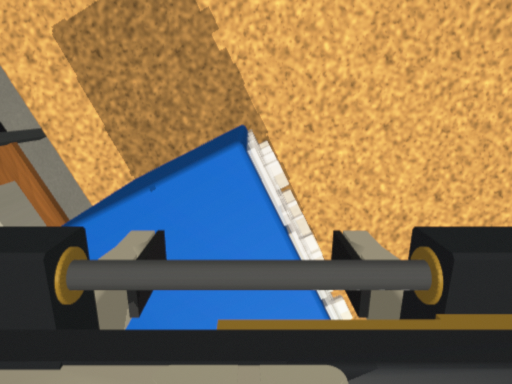

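Heights agree with the text within about 2 mm. Estimated centres in mm, averaged over both views:

| Item | x | y |
|---|---|---|
| motor | 674 | -113 |
| capacitor | 668 | 129 |
| large gear | 681 | -12 |
| small gear | 444 | -120 |
| bearing | 579 | 120 |
| bowl | 478 | 320 |
| tray (long axis along x) | 502 | -343 |

I'll start with the capacitor.

Call:
{"method": "step_arm", "body": {"increments": [{"tz": 30}, {"tx": 27, "ty": -37, "az": 2.4}, {"tx": 27, "ty": -37, "az": 2.4}, {"tx": 27, "ty": -37, "az": 2.4}, {"tx": 27, "ty": -37, "az": 2.4}, {"tx": 27, "ty": -37, "az": 2.4}, {"tx": 27, "ty": -37, "az": 2.4}, {"tx": 27, "ty": -37, "az": 2.4}, {"tx": 27, "ty": -37, "az": 2.4}, {"tx": 27, "ty": -37, "az": 2.4}, {"tx": 27, "ty": -37, "az": 2.4}, {"tx": 27, "ty": -37, "az": 2.4}]}}

```text
$.increments[0]: bad value
```

Call:
{"method": "step_arm", "body": {"increments": [{"tx": 24, "ty": -23, "tz": -30}, {"tx": 24, "ty": -23, "tz": -30}, {"tx": 23, "ty": -23, "tz": -30}, {"tz": -6}, {}]}}

```text
$.increments[0]: bad value
```

```bash
python3 - <<'E'
from meas import *
cap('wrist','w1'); s=r.get_state(); print(s['tcp_pos'],s['eef_rot'],s['contact_force'])
obj(['w1'],(.668,.1285),.03,.006,.09); obj(['w1'],(.579,.12),.03,.006,.09)
P=pts(pickle.load(open('pics/s0.pkl','rb'))).reshape(-1,3)
Q=P[(P[:,2]>.06)&(P[:,0]>.3)&(P[:,0]<.7)&(P[:,1]<-.25)&(P[:,1]>-.8)]
print(len(Q),Q.min(0) if len(Q) else 0,Q.max(0) if len(Q) else 0)
E
```

```text
[0.30002964 0.60431995 0.21518042] [ 1.79940957e+02 -7.54192754e-03 -2.64043600e+01] [ 0.34916892 -0.07515203 -0.45603674]
w1 few 0
w1 few 0
4046 [ 0.4369804  -0.72352041  0.06007251] [ 0.69986523 -0.55900187  0.17763517]
```

View pics/w1.png

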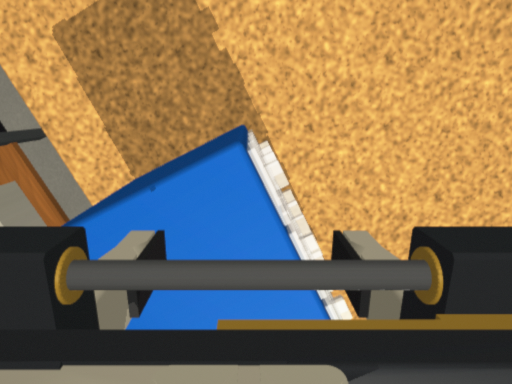

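The call was refused: every row seems to need all its fields. The picture is unchanged, with the arm still over the drawers. I'll resend it in full.

Call:
{"method": "step_arm", "body": {"increments": [{"tx": 0, "ty": 0, "tz": 30, "ax": 0, "ay": 0, "az": 0, "claw": 1}, {"tx": 27, "ty": -37, "tz": 0, "ax": 0, "ay": 0, "az": 2.4, "claw": 1}, {"tx": 27, "ty": -37, "tz": 0, "ax": 0, "ay": 0, "az": 2.4, "claw": 1}, {"tx": 27, "ty": -37, "tz": 0, "ax": 0, "ay": 0, "az": 2.4, "claw": 1}, {"tx": 27, "ty": -37, "tz": 0, "ax": 0, "ay": 0, "az": 2.4, "claw": 1}, {"tx": 27, "ty": -37, "tz": 0, "ax": 0, "ay": 0, "az": 2.4, "claw": 1}, {"tx": 27, "ty": -37, "tz": 0, "ax": 0, "ay": 0, "az": 2.4, "claw": 1}, {"tx": 27, "ty": -37, "tz": 0, "ax": 0, "ay": 0, "az": 2.4, "claw": 1}, {"tx": 27, "ty": -37, "tz": 0, "ax": 0, "ay": 0, "az": 2.4, "claw": 1}, {"tx": 27, "ty": -37, "tz": 0, "ax": 0, "ay": 0, "az": 2.4, "claw": 1}, {"tx": 27, "ty": -37, "tz": 0, "ax": 0, "ay": 0, "az": 2.4, "claw": 1}, {"tx": 27, "ty": -37, "tz": 0, "ax": 0, "ay": 0, "az": 2.4, "claw": 1}]}}

```text
time_s: 1.4
tcp_pos: [0.5979, 0.1959, 0.2458]
eef_rot: [-180.0, -0.0, 0.1]
contact_force: [0.8, 1.5, -0.2]
gripper_width: 0.0876
```

Call:
{"method": "step_arm", "body": {"increments": [{"tx": 24, "ty": -23, "tz": -30, "ax": 0, "ay": 0, "az": 0, "claw": 1}, {"tx": 24, "ty": -23, "tz": -30, "ax": 0, "ay": 0, "az": 0, "claw": 1}, {"tx": 23, "ty": -23, "tz": -30, "ax": 0, "ay": 0, "az": 0, "claw": 1}, {"tx": 0, "ty": 0, "tz": -6, "ax": 0, "ay": 0, "az": 0, "claw": 1}, {"tx": 0, "ty": 0, "tz": 0, "ax": 0, "ay": 0, "az": 0, "claw": 1}]}}

```text
time_s: 1.9
tcp_pos: [0.6675, 0.1273, 0.1474]
eef_rot: [179.9, 0.2, -0.1]
contact_force: [0.4, 0.4, -0.2]
gripper_width: 0.0877
```

```bash
python3 - <<'E'
from meas import *
cap('wrist','w2'); s=r.get_state(); print(s['tcp_pos'],s['eef_rot'],s['contact_force'])
obj(['w2'],(.668,.1285),.03,.006,.09); obj(['w2'],(.579,.12),.03,.006,.09)
E
```

```text
[0.66795973 0.12832832 0.14927301] [ 1.79959386e+02  6.34233540e-02 -2.76744520e-02] [0.07735658 0.26030398 0.87155148]
w2 1920 ztop 52.6 top c (666.4 128.7) r 10.7 all c (666.3 128.8) r 20.7
w2 439 ztop 14.1 top c (589.5 119.1) r 20.6 all c (589.2 119.1) r 20.7
```

View pics/w2.png

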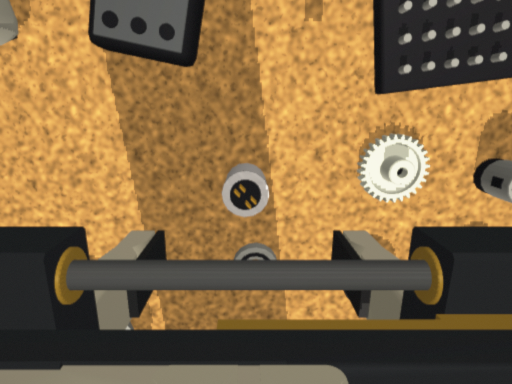

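The wrist view shows the capacitor upright at (245,190), centred at (667,129), directly below the TCP. I'll descend and grip.

Call:
{"method": "step_arm", "body": {"increments": [{"tx": 0, "ty": 0, "tz": -35, "ax": 0, "ay": 0, "az": 0, "claw": 1}, {"tx": 0, "ty": 0, "tz": -35, "ax": 0, "ay": 0, "az": 0, "claw": 1}, {"tx": 0, "ty": 0, "tz": -30, "ax": 0, "ay": 0, "az": 0, "claw": 1}, {"tx": 0, "ty": 0, "tz": -13, "ax": 0, "ay": 0, "az": 0, "claw": 1}, {"tx": 0, "ty": 0, "tz": 0, "ax": 0, "ay": 0, "az": 0, "claw": -1}, {"tx": 0, "ty": 0, "tz": 0, "ax": 0, "ay": 0, "az": 0, "claw": -1}, {"tx": 0, "ty": 0, "tz": 0, "ax": 0, "ay": 0, "az": 0, "claw": -1}, {"tx": 0, "ty": 0, "tz": 0, "ax": 0, "ay": 0, "az": 0, "claw": -1}, {"tx": 0, "ty": 0, "tz": 0, "ax": 0, "ay": 0, "az": 0, "claw": -1}, {"tx": 0, "ty": 0, "tz": 0, "ax": 0, "ay": 0, "az": 0, "claw": -1}], "newtons": 20}}

```text
time_s: 2.95
tcp_pos: [0.6684, 0.1286, 0.0374]
eef_rot: [-180.0, -0.0, -0.0]
contact_force: [0.4, 0.1, 0.4]
gripper_width: 0.0452
```

Call:
{"method": "step_arm", "body": {"increments": [{"tx": 0, "ty": 0, "tz": 0, "ax": 0, "ay": 0, "az": 0, "claw": -1}, {"tx": 0, "ty": 0, "tz": 0, "ax": 0, "ay": 0, "az": 0, "claw": -1}, {"tx": 0, "ty": 0, "tz": 0, "ax": 0, "ay": 0, "az": 0, "claw": -1}, {"tx": 0, "ty": 0, "tz": 20, "ax": 0, "ay": 0, "az": 0, "claw": -1}, {"tx": 0, "ty": 0, "tz": 40, "ax": 0, "ay": 0, "az": 0, "claw": -1}, {"tx": 0, "ty": 0, "tz": 40, "ax": 0, "ay": 0, "az": 0, "claw": -1}]}}

```text
time_s: 3.55
tcp_pos: [0.6673, 0.1282, 0.1367]
eef_rot: [179.9, 0.2, -0.0]
contact_force: [1.6, 0.4, -0.8]
gripper_width: 0.0144
```

Call:
{"method": "step_arm", "body": {"increments": [{"tx": -9, "ty": -43, "tz": 0, "ax": 0, "ay": 0, "az": 0, "claw": -1}, {"tx": -9, "ty": -43, "tz": 0, "ax": 0, "ay": 0, "az": 0, "claw": -1}, {"tx": -9, "ty": -43, "tz": 0, "ax": 0, "ay": 0, "az": 0, "claw": -1}, {"tx": -9, "ty": -43, "tz": 0, "ax": 0, "ay": 0, "az": 0, "claw": -1}, {"tx": -9, "ty": -43, "tz": 0, "ax": 0, "ay": 0, "az": 0, "claw": -1}, {"tx": -9, "ty": -43, "tz": 0, "ax": 0, "ay": 0, "az": 0, "claw": -1}, {"tx": -9, "ty": -43, "tz": 0, "ax": 0, "ay": 0, "az": 0, "claw": -1}, {"tx": -9, "ty": -43, "tz": 0, "ax": 0, "ay": 0, "az": 0, "claw": -1}, {"tx": -9, "ty": -43, "tz": 0, "ax": 0, "ay": 0, "az": 0, "claw": -1}, {"tx": -9, "ty": -43, "tz": 0, "ax": 0, "ay": 0, "az": 0, "claw": -1}, {"tx": -7, "ty": -43, "tz": 0, "ax": 0, "ay": 0, "az": 0, "claw": -1}, {"tx": 0, "ty": 0, "tz": 0, "ax": 0, "ay": 0, "az": 0, "claw": -1}]}}

```text
time_s: 4.75
tcp_pos: [0.5695, -0.349, 0.1363]
eef_rot: [180.0, 0.1, -0.3]
contact_force: [0.3, 0.1, -0.3]
gripper_width: 0.0007
```

```bash
python3 - <<'E'
from meas import *
a=cap('side','d1'); cap('wrist','w3'); s=r.get_state(); print(s['tcp_pos'],s['contact_force'],s['gripper_width'])
cv2.imwrite('pics/m1.png',np.hstack([a['image'],cv2.imread('pics/w3.png')])[:, ::1].copy()); cv2.imwrite('pics/m1.png',cv2.resize(cv2.imread('pics/m1.png'),(800,300)))
obj(['d1'],s['tcp_pos'][:2],.024,.06,.13)
P=pts(pickle.load(open('pics/w3.pkl','rb'))).reshape(-1,3)
T=P[(P[:,2]>.018)&(P[:,2]<.03)&(np.abs(P[:,0]-.5)<.2)&(P[:,1]<-.2)]; print('tray rim wrist',T.min(0),T.max(0))
E
```

```text
[ 0.57042653 -0.34557876  0.13629068] [0.35392465 0.31714524 0.47209101] 0.0007197298168471774
d1 few 0
tray rim wrist [ 0.44224394 -0.57861018  0.01800107] [ 0.62409188 -0.27882594  0.02999515]
```

View pics/m1.png

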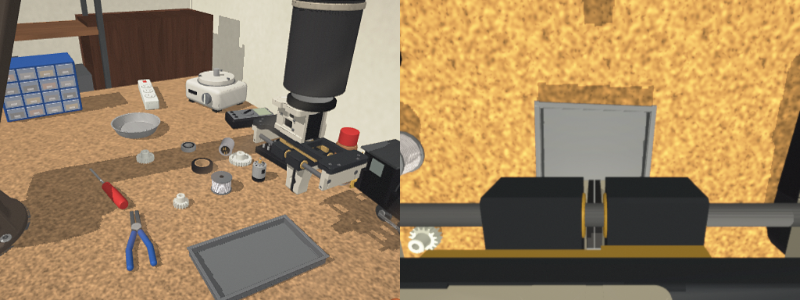

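The grasp failed: the gripper is fully shut and empty, and the side view shows the capacitor near (226,147), probably toppled. I'll look from close up.

```bash
python3 - <<'E'
from meas import *
a=cap('scene','s2'); d=pickle.load(open('pics/d1.pkl','rb'))
A=a['image'][190:260,200:310]; B=d['image'][170:230,235:345]
cv2.imwrite('pics/m2.png',np.hstack([cv2.resize(A,(400,255),interpolation=2),cv2.resize(B,(400,255),interpolation=2)]))
obj(['s2','d1'],(.667,.1),.07,.016,.09);obj(['s2','d1'],(.58,.12),.04,.006,.09);obj(['s2','d1'],(.681,-.012),.045,.006,.09);obj(['s2','d1'],(.674,-.113),.045,.006,.09)
for tg in('s2','d1'):
    P=pts(pickle.load(open(f'pics/{tg}.pkl','rb'))).reshape(-1,3)
    T=P[(P[:,2]>.006)&(P[:,2]<.09)&(P[:,0]>.61)&(P[:,0]<.76)&(P[:,1]>.035)&(P[:,1]<.25)]
    print(tg,len(T),cv2.minAreaRect((T[:,:2]*1000).astype(np.float32)),T[:,2].max())
E
```

```text
s2 329 ztop 41.5 top c (674.8 50.5) r 24.0 all c (651.1 82.8) r 60.4
d1 205 ztop 40.8 top c (672.0 46.5) r 25.3 all c (670.2 46.5) r 28.9
s2 223 ztop 16.8 top c (581.2 122.2) r 24.2 all c (581.2 122.2) r 24.2
d1 185 ztop 16.0 top c (575.9 118.7) r 24.5 all c (576.0 118.7) r 24.5
s2 486 ztop 31.2 top c (680.5 5.9) r 26.9 all c (681.6 -5.7) r 38.5
d1 467 ztop 32.2 top c (677.4 5.9) r 27.3 all c (679.6 -6.4) r 39.3
s2 301 ztop 58.5 top c (676.2 -111.0) r 4.8 all c (675.5 -112.2) r 19.0
d1 425 ztop 57.7 top c (672.2 -113.8) r 5.4 all c (671.0 -115.7) r 18.9
s2 347 ((674.9073486328125, 50.784759521484375), (47.8941650390625, 38.18541717529297), 45.64018630981445) 0.042692470561266196
d1 181 ((670.6030883789062, 46.086631774902344), (52.444644927978516, 37.254425048828125), 44.119136810302734) 0.041443833293590034
```

View pics/m2.png

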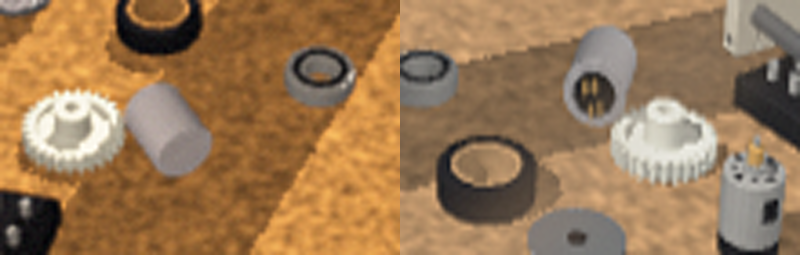

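The capacitor lies on its side at about (673,48), terminals toward (-x,-y), touching the large gear. Before retrying, I'll check whether the fingers really are where the TCP is reported.

```bash
python3 - <<'E'
from meas import *
c=pickle.load(open('pics/w3.pkl','rb')); P=pts(c); print(r.get_state()['tcp_pos'])
R,t=np.array(c['R']),np.array(c['t'])
for z in (.136,.117):
    X=R@np.array([.570,-.3465,z])+t; print('proj',z,X[0]/X[2]*c['fx']+c['cx'],X[1]/X[2]*c['fy']+c['cy'],X[2])
for v in range(220,325,6): print(v,(P[v,[240,246,252,258,264]]*1000).round(0).tolist())
cv2.imwrite('pics/w3c.png',cv2.resize(c['image'][190:340,170:340],(680,600)))
E
```

```text
[ 0.57082913 -0.34456661  0.13642605]
proj 0.136 245.32720451834075 240.27357996143104 0.18088636929873297
proj 0.117 245.56594474161295 227.92032799683042 0.19919593870004976
220 [[534.0, -340.0, 3.0], [534.0, -346.0, 3.0], [534.0, -352.0, 3.0], [534.0, -358.0, 3.0], [534.0, -364.0, 2.0]]
226 [[528.0, -340.0, 4.0], [528.0, -346.0, 3.0], [527.0, -352.0, 2.0], [528.0, -358.0, 4.0], [609.0, -353.0, 217.0]]
232 [[581.0, -344.0, 152.0], [580.0, -347.0, 150.0], [580.0, -350.0, 149.0], [582.0, -353.0, 153.0], [609.0, -353.0, 221.0]]
238 [[582.0, -344.0, 161.0], [580.0, -347.0, 157.0], [580.0, -350.0, 157.0], [582.0, -353.0, 160.0], [609.0, -352.0, 226.0]]
244 [[580.0, -344.0, 163.0], [580.0, -347.0, 164.0], [580.0, -350.0, 163.0], [580.0, -353.0, 164.0], [608.0, -352.0, 226.0]]
250 [[580.0, -344.0, 171.0], [580.0, -347.0, 171.0], [580.0, -350.0, 171.0], [577.0, -353.0, 164.0], [606.0, -352.0, 225.0]]
256 [[580.0, -345.0, 176.0], [580.0, -347.0, 177.0], [580.0, -350.0, 176.0], [581.0, -352.0, 179.0], [605.0, -352.0, 228.0]]
262 [[603.0, -346.0, 226.0], [602.0, -348.0, 224.0], [603.0, -349.0
[... 607 characters left out ...]
0], [572.0, -350.0, 192.0], [572.0, -352.0, 192.0], [598.0, -352.0, 233.0]]
298 [[569.0, -345.0, 191.0], [570.0, -347.0, 192.0], [570.0, -350.0, 192.0], [569.0, -352.0, 192.0], [596.0, -352.0, 232.0]]
304 [[567.0, -345.0, 192.0], [567.0, -347.0, 192.0], [567.0, -350.0, 192.0], [567.0, -352.0, 191.0], [591.0, -352.0, 228.0]]
310 [[564.0, -345.0, 192.0], [565.0, -347.0, 192.0], [564.0, -350.0, 192.0], [564.0, -352.0, 192.0], [592.0, -352.0, 231.0]]
316 [[562.0, -345.0, 193.0], [562.0, -347.0, 192.0], [562.0, -350.0, 192.0], [594.0, -350.0, 236.0], [594.0, -352.0, 237.0]]
322 [[593.0, -346.0, 238.0], [594.0, -348.0, 239.0], [593.0, -349.0, 238.0], [594.0, -350.0, 239.0], [594.0, -352.0, 239.0]]
```

View pics/w3c.png

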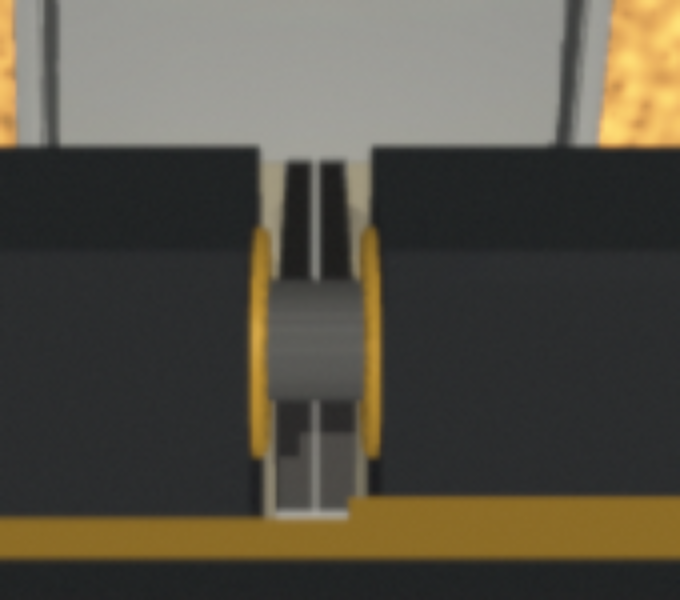

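The finger centre is within about 3 mm of the TCP, so the positioning was sound. I most likely lifted before the grip force had built up. From now on I'll pre-shape the jaws, close, and confirm a stable width before lifting. I'll take the large gear first, jaws along x and clear of the lying can. That frees the capacitor, which can be uprighted later with a 45°/45° tilted grasp.

Call:
{"method": "step_arm", "body": {"increments": [{"tx": 14, "ty": 42, "tz": 0, "ax": 0, "ay": 0, "az": -8, "claw": 0.3}, {"tx": 14, "ty": 42, "tz": 0, "ax": 0, "ay": 0, "az": -8, "claw": 0.3}, {"tx": 14, "ty": 42, "tz": 0, "ax": 0, "ay": 0, "az": -8, "claw": 0.3}, {"tx": 14, "ty": 42, "tz": 0, "ax": 0, "ay": 0, "az": -8, "claw": 0.3}, {"tx": 14, "ty": 42, "tz": 0, "ax": 0, "ay": 0, "az": -8, "claw": 0.3}, {"tx": 14, "ty": 42, "tz": 0, "ax": 0, "ay": 0, "az": -8, "claw": 0.3}, {"tx": 14, "ty": 42, "tz": 0, "ax": 0, "ay": 0, "az": -8, "claw": 0.3}, {"tx": 13, "ty": 39, "tz": 0, "ax": 0, "ay": 0, "az": -8, "claw": 0.3}, {"tx": 0, "ty": 0, "tz": 0, "ax": 0, "ay": 0, "az": -8, "claw": 0.3}, {"tx": 0, "ty": 0, "tz": 0, "ax": 0, "ay": 0, "az": -8, "claw": 0.3}, {"tx": 0, "ty": 0, "tz": 0, "ax": 0, "ay": 0, "az": -8, "claw": 0.3}, {"tx": 0, "ty": 0, "tz": 0, "ax": 0, "ay": 0, "az": -2, "claw": 0.3}], "newtons": 30}}

```text
time_s: 6.1
tcp_pos: [0.6818, -0.0093, 0.1368]
eef_rot: [180.0, 0.0, -90.1]
contact_force: [-0.3, -0.2, -0.0]
gripper_width: 0.0569
```

```bash
python3 - <<'E'
from meas import *
cap('wrist','w4'); s=r.get_state(); print(s['tcp_pos'],s['eef_rot'],s['gripper_width'],s['joints'].round(0))
obj(['w4'],(.681,-.012),.014,.02,.035)
P=pts(pickle.load(open('pics/w4.pkl','rb'))).reshape(-1,3)
T=P[(P[:,2]>.006)&(P[:,2]<.02)&(np.hypot(P[:,0]-.681,P[:,1]+.012)<.045)]
print(len(T),cv2.minEnclosingCircle((T[:,:2]*1000).astype(np.float32)))
E
```

```text
[ 0.68186379 -0.00947581  0.13691338] [-1.79996833e+02  7.72871023e-03 -9.01061233e+01] 0.056675017211690056 [ 16.  24.  -4.  -0. -61. -16.]
w4 499 ztop 26.7 top c (680.9 -13.9) r 12.1 all c (680.9 -13.9) r 12.1
2652 ((680.1520385742188, -6.841747760772705), 39.896148681640625)
```

View pics/w4.png

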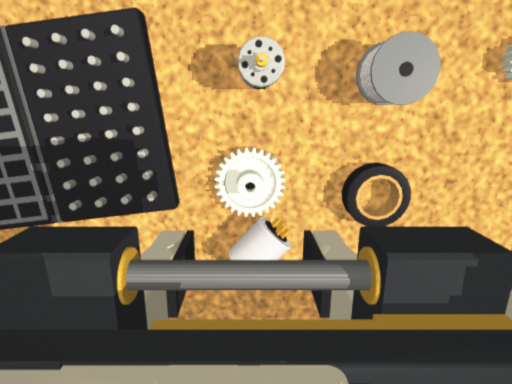

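The wrist view shows the large gear at (250,183), hub centre (681,-14), with the capacitor lying beside it at (262,240). The jaws are centred. I'll correct y, descend and close.

Call:
{"method": "step_arm", "body": {"increments": [{"tx": 0, "ty": -4, "tz": -35, "ax": 0, "ay": 0, "az": 0, "claw": 0.3}, {"tx": 0, "ty": 0, "tz": -35, "ax": 0, "ay": 0, "az": 0, "claw": 0.3}, {"tx": 0, "ty": 0, "tz": -25, "ax": 0, "ay": 0, "az": 0, "claw": 0.3}, {"tx": 0, "ty": 0, "tz": -8, "ax": 0, "ay": 0, "az": 0, "claw": 0.3}, {"tx": 0, "ty": 0, "tz": 0, "ax": 0, "ay": 0, "az": 0, "claw": -1}, {"tx": 0, "ty": 0, "tz": 0, "ax": 0, "ay": 0, "az": 0, "claw": -1}, {"tx": 0, "ty": 0, "tz": 0, "ax": 0, "ay": 0, "az": 0, "claw": -1}, {"tx": 0, "ty": 0, "tz": 0, "ax": 0, "ay": 0, "az": 0, "claw": -1}, {"tx": 0, "ty": 0, "tz": 0, "ax": 0, "ay": 0, "az": 0, "claw": -1}, {"tx": 0, "ty": 0, "tz": 0, "ax": 0, "ay": 0, "az": 0, "claw": -1}, {"tx": 0, "ty": 0, "tz": 0, "ax": 0, "ay": 0, "az": 0, "claw": -1}, {"tx": 0, "ty": 0, "tz": 0, "ax": 0, "ay": 0, "az": 0, "claw": -1}]}}

```text
time_s: 7.35
tcp_pos: [0.6821, -0.0155, 0.0338]
eef_rot: [-180.0, 0.0, -90.0]
contact_force: [0.6, -0.6, -0.2]
gripper_width: 0.0018
```

Call:
{"method": "step_arm", "body": {"increments": [{"tx": 0, "ty": 0, "tz": 0, "ax": 0, "ay": 0, "az": 0, "claw": -1}, {"tx": 0, "ty": 0, "tz": 0, "ax": 0, "ay": 0, "az": 0, "claw": -1}, {"tx": 0, "ty": 0, "tz": 0, "ax": 0, "ay": 0, "az": 0, "claw": -1}]}}

```text
time_s: 7.65
tcp_pos: [0.6822, -0.0155, 0.0337]
eef_rot: [180.0, -0.0, -90.0]
contact_force: [-0.2, 0.6, 0.9]
gripper_width: 0.0002
```

The jaws shut completely around a hub that should be there, so something is systematically off. I'll look before moving.

```bash
python3 - <<'E'
from meas import *
a=cap('scene','s3'); d=cap('side','d3'); 
A=a['image'][150:260,180:330]; B=d['image'][140:250,230:380]
cv2.imwrite('pics/m3.png',np.hstack([cv2.resize(A,(400,293),interpolation=2),cv2.resize(B,(400,293),interpolation=2)]))
E
```

```text
(no output)
```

View pics/m3.png

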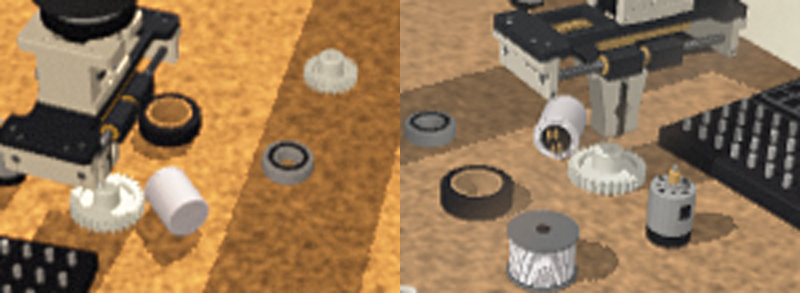

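The fingers stand above or beside the hub rather than around it, so the reported TCP and the real fingertips disagree. I'll measure the fingertip position in 3D from both fixed cameras.

```bash
python3 - <<'E'
from meas import *
for tg in('s3','d3'):
    c=pickle.load(open(f'pics/{tg}.pkl','rb')); P=pts(c).reshape(-1,3)
    T=P[(np.abs(P[:,0]-.682)<.05)&(np.abs(P[:,1]+.015)<.06)&(P[:,2]>.028)&(P[:,2]<.1)&~((P[:,1]>.02)&(P[:,2]<.045))]
    for z in np.arange(.028,.1,.006):
        Q=T[(T[:,2]>=z)&(T[:,2]<z+.006)]
        if len(Q): print(tg,'z%.0f'%(z*1e3),len(Q),(Q[:,:2].min(0)*1e3).round(0),(Q[:,:2].max(0)*1e3).round(0))
c=pickle.load(open('pics/w4.pkl','rb')); P=pts(c)
print('w4 fingers',(P[240:256:5,[180,190,305,312]]*1000).round(0).tolist())
s=r.get_state(); print(s['tcp_pos'],s['eef_rot'],s['joints'],r.finger_overhang)
E
```

```text
s3 z28 6 [674. -15.] [695.  -7.]
s3 z40 1 [677.  -7.] [677.  -7.]
s3 z46 11 [670.  -9.] [699.  -4.]
s3 z52 13 [666.  -9.] [700.  -3.]
s3 z58 19 [669.  -7.] [701.  -3.]
s3 z64 17 [668.  -8.] [702.  -3.]
s3 z70 11 [672.  -6.] [702.  -4.]
s3 z76 8 [681.  -5.] [704.  -3.]
s3 z82 1 [690.  -3.] [690.  -3.]
d3 z28 10 [670. -24.] [689.  19.]
d3 z40 1 [669. -11.] [669. -11.]
d3 z46 35 [665. -28.] [698.  -4.]
d3 z52 43 [665. -29.] [697.  -5.]
d3 z58 47 [665. -29.] [697.  -4.]
d3 z64 38 [664. -28.] [699. -10.]
d3 z70 43 [664. -30.] [699.  -5.]
d3 z76 46 [662. -29.] [701.  -7.]
d3 z82 46 [660. -30.] [702.  -9.]
d3 z88 54 [660. -30.] [702.  -5.]
d3 z94 45 [659. -30.] [705.  -7.]
w4 fingers [[[714.0, -22.0, 163.0], [711.0, -19.0, 157.0], [653.0, -17.0, 151.0], [652.0, -20.0, 160.0]], [[714.0, -21.0, 167.0], [711.0, -17.0, 158.0], [654.0, -15.0, 153.0], [653.0, -20.0, 166.0]], [[713.0, -21.0, 172.0], [711.0, -15.0, 159.0], [654.0, -12.0, 153.0], [654.0, -20.0, 170.0]], [[712.0, -21.0, 177.0], [711.0, -12.0, 159.0], [654.0, -10.0, 154.0], [654.0, -18.0, 172.0]]]
[ 0.68214715 -0.01542648  0.0336971 ] [ 1.79994586e+02 -2.54701921e-05 -9.00041473e+01] [ 1.50294961e+01  2.98735941e+01 -1.01141764e+01 -1.80059973e-03
 -5.00174647e+01 -1.50324864e+01] 0.019
```

That explains both failures. The real fingertips are at z≈45 mm where the state implies 15 mm, and the same offset shows in the earlier wrist view (≈148 against 117). So the reported TCP z is about 30 mm too low, and tip z ≈ reported z + 11.5 mm; x and y agree. From here I'll work from the measured fingertip height. The first grasp closed on the terminals rather than the can.

Call:
{"method": "step_arm", "body": {"increments": [{"tx": 0, "ty": 0, "tz": 5, "ax": 0, "ay": 0, "az": 0, "claw": 0.3}, {"tx": 0, "ty": 0, "tz": 0, "ax": 0, "ay": 0, "az": 0, "claw": 0.3}, {"tx": 0, "ty": 0, "tz": 0, "ax": 0, "ay": 0, "az": 0, "claw": 0.3}, {"tx": 0, "ty": 0, "tz": 0, "ax": 0, "ay": 0, "az": 0, "claw": 0.3}, {"tx": 0, "ty": 0, "tz": 0, "ax": 0, "ay": 0, "az": 0, "claw": 0.3}, {"tx": 0, "ty": 0, "tz": 0, "ax": 0, "ay": 0, "az": 0, "claw": 0.3}, {"tx": 0, "ty": 0, "tz": 0, "ax": 0, "ay": 0, "az": 0, "claw": 0.3}, {"tx": 0, "ty": 0, "tz": 0, "ax": 0, "ay": 0, "az": 0, "claw": 0.3}, {"tx": 0, "ty": 0, "tz": -20, "ax": 0, "ay": 0, "az": 0, "claw": 0.3}, {"tx": 0, "ty": 0, "tz": -10, "ax": 0, "ay": 0, "az": 0, "claw": 0.3}, {"tx": 0, "ty": 0, "tz": -4, "ax": 0, "ay": 0, "az": 0, "claw": 0.3}, {"tx": 0, "ty": 0, "tz": 0, "ax": 0, "ay": 0, "az": 0, "claw": 0.3}]}}

```text
time_s: 8.95
tcp_pos: [0.6817, -0.0156, 0.004]
eef_rot: [179.9, -0.0, -90.0]
contact_force: [0.8, 0.8, 0.4]
gripper_width: 0.0568
```

Call:
{"method": "step_arm", "body": {"increments": [{"tx": 0, "ty": 0, "tz": 0, "ax": 0, "ay": 0, "az": 0, "claw": -1}, {"tx": 0, "ty": 0, "tz": 0, "ax": 0, "ay": 0, "az": 0, "claw": -1}, {"tx": 0, "ty": 0, "tz": 0, "ax": 0, "ay": 0, "az": 0, "claw": -1}, {"tx": 0, "ty": 0, "tz": 0, "ax": 0, "ay": 0, "az": 0, "claw": -1}, {"tx": 0, "ty": 0, "tz": 0, "ax": 0, "ay": 0, "az": 0, "claw": -1}, {"tx": 0, "ty": 0, "tz": 0, "ax": 0, "ay": 0, "az": 0, "claw": -1}, {"tx": 0, "ty": 0, "tz": 0, "ax": 0, "ay": 0, "az": 0, "claw": -1}, {"tx": 0, "ty": 0, "tz": 0, "ax": 0, "ay": 0, "az": 0, "claw": -1}, {"tx": 0, "ty": 0, "tz": 0, "ax": 0, "ay": 0, "az": 0, "claw": -1}, {"tx": 0, "ty": 0, "tz": 0, "ax": 0, "ay": 0, "az": 0, "claw": -1}]}}

```text
time_s: 9.95
tcp_pos: [0.6822, -0.0154, 0.0051]
eef_rot: [-180.0, -0.0, -90.0]
contact_force: [-1.7, 0.8, 5.1]
gripper_width: 0.0232
```

Gripped at 23 mm on the hub. Lift and carry to the tray, confirming the hold from the width.

Call:
{"method": "step_arm", "body": {"increments": [{"tx": 0, "ty": 0, "tz": 20, "ax": 0, "ay": 0, "az": 0, "claw": -1}, {"tx": 0, "ty": 0, "tz": 40, "ax": 0, "ay": 0, "az": 0, "claw": -1}, {"tx": 0, "ty": 0, "tz": 40, "ax": 0, "ay": 0, "az": 0, "claw": -1}, {"tx": -15, "ty": -41, "tz": 0, "ax": 0, "ay": 0, "az": 0, "claw": -1}, {"tx": -15, "ty": -41, "tz": 0, "ax": 0, "ay": 0, "az": 0, "claw": -1}, {"tx": -15, "ty": -41, "tz": 0, "ax": 0, "ay": 0, "az": 0, "claw": -1}, {"tx": -15, "ty": -41, "tz": 0, "ax": 0, "ay": 0, "az": 0, "claw": -1}, {"tx": -15, "ty": -41, "tz": 0, "ax": 0, "ay": 0, "az": 0, "claw": -1}, {"tx": -15, "ty": -41, "tz": 0, "ax": 0, "ay": 0, "az": 0, "claw": -1}, {"tx": -15, "ty": -41, "tz": 0, "ax": 0, "ay": 0, "az": 0, "claw": -1}, {"tx": -15, "ty": -42, "tz": 0, "ax": 0, "ay": 0, "az": 0, "claw": -1}, {"tx": 0, "ty": 0, "tz": 0, "ax": 0, "ay": 0, "az": 0, "claw": -1}]}}

```text
time_s: 11.15
tcp_pos: [0.5598, -0.3487, 0.104]
eef_rot: [179.9, -0.0, -90.3]
contact_force: [0.0, 0.5, -0.6]
gripper_width: 0.0235
```

```bash
python3 - <<'E'
from meas import *
cap('wrist','w5'); cap('side','d5'); s=r.get_state(); print(s['tcp_pos'],s['eef_rot'],s['gripper_width'],s['contact_force'])
for tg in ('w5','d5'):
    c=pickle.load(open(f'pics/{tg}.pkl','rb')); P=pts(c).reshape(-1,3)
    T=P[(np.hypot(P[:,0]-.562,P[:,1]+.346)<.04)&(P[:,2]>.06)&(P[:,2]<.128)]
    if len(T): print(tg,len(T),np.percentile(T,[2,98],axis=0).round(4).tolist(), cv2.minEnclosingCircle((T[:,:2]*1000).astype(np.float32)))
    T=P[(P[:,2]>.017)&(P[:,2]<.027)&(P[:,0]>.36)&(P[:,0]<.64)&(P[:,1]<-.25)&(P[:,1]>-.44)]
    print('rim',cv2.minAreaRect((T[:,:2]*1000).astype(np.float32)),np.percentile(T[:,:2],[1,99],axis=0).round(3).tolist())
E
```

```text
[ 0.56139053 -0.34552647  0.10408786] [ 1.79972850e+02  2.07430002e-02 -9.01523771e+01] 0.023181278155068825 [-0.92240375  0.48691487  0.27656533]
w5 5601 [[0.535, -0.3777, 0.0995], [0.5853, -0.3188, 0.1259]] ((560.0626220703125, -346.86138916015625), 33.10496139526367)
rim ((501.630126953125, -357.9970397949219), (113.16838073730469, 238.02951049804688), 86.86932373046875) [[0.383, -0.417], [0.619, -0.301]]
d5 1044 [[0.5292, -0.3756, 0.0996], [0.5856, -0.3218, 0.1271]] ((559.6932373046875, -344.8155822753906), 33.08671569824219)
rim ((501.8025207519531, -343.9351501464844), (138.6705322265625, 237.92410278320312), 87.39056396484375) [[0.383, -0.416], [0.618, -0.273]]
```

The gear is held flat with its underside at 99.5 mm, centred at (560,-346). Lower it gently.

Call:
{"method": "step_arm", "body": {"increments": [{"tx": 0, "ty": 0, "tz": -30, "ax": 0, "ay": 0, "az": 0, "claw": -1}, {"tx": 0, "ty": 0, "tz": -30, "ax": 0, "ay": 0, "az": 0, "claw": -1}, {"tx": 0, "ty": 0, "tz": -20, "ax": 0, "ay": 0, "az": 0, "claw": -1}, {"tx": 0, "ty": 0, "tz": -8, "ax": 0, "ay": 0, "az": 0, "claw": -1}, {"tx": 0, "ty": 0, "tz": -3, "ax": 0, "ay": 0, "az": 0, "claw": -1}, {"tx": 0, "ty": 0, "tz": -2, "ax": 0, "ay": 0, "az": 0, "claw": -1}, {"tx": 0, "ty": 0, "tz": -1, "ax": 0, "ay": 0, "az": 0, "claw": -1}, {"tx": 0, "ty": 0, "tz": -1, "ax": 0, "ay": 0, "az": 0, "claw": -1}, {"tx": 0, "ty": 0, "tz": 0, "ax": 0, "ay": 0, "az": 0, "claw": -1}, {"tx": 0, "ty": 0, "tz": 0, "ax": 0, "ay": 0, "az": 0, "claw": -1}]}}

```text
time_s: 12.25
tcp_pos: [0.5623, -0.3446, 0.0102]
eef_rot: [-180.0, -0.0, -90.0]
contact_force: [0.1, -0.3, -0.8]
gripper_width: 0.0228
```

Call:
{"method": "step_arm", "body": {"increments": [{"tx": 0, "ty": 0, "tz": -1, "ax": 0, "ay": 0, "az": 0, "claw": -1}, {"tx": 0, "ty": 0, "tz": 0, "ax": 0, "ay": 0, "az": 0, "claw": -1}, {"tx": 0, "ty": 0, "tz": 0, "ax": 0, "ay": 0, "az": 0, "claw": -1}]}}

```text
time_s: 12.55
tcp_pos: [0.5624, -0.3446, 0.009]
eef_rot: [-180.0, -0.0, -90.0]
contact_force: [1.2, -0.0, 1.9]
gripper_width: 0.0228
```

```bash
python3 - <<'E'
from meas import *
d=cap('side','d6'); s=r.get_state(); print(s['tcp_pos'],s['contact_force'])
P=pts(d).reshape(-1,3)
T=P[(np.hypot(P[:,0]-.56,P[:,1]+.346)<.037)&(P[:,2]>.0125)&(P[:,2]<.023)]; h,e=np.histogram(T[:,2],np.arange(.0125,.0235,.001)); print(h)
E
```

```text
[ 0.56238119 -0.34456452  0.00903207] [ 0.70325804 -0.11131684  2.07545949]
[ 74  47  59 121  75  11   4   9   8   6]
```

Disc top is at about 16.3 mm and there is light contact, so it is on the floor. Release and rise.

Call:
{"method": "step_arm", "body": {"increments": [{"tx": 0, "ty": 0, "tz": 0, "ax": 0, "ay": 0, "az": 0, "claw": -0.2}, {"tx": 0, "ty": 0, "tz": 0, "ax": 0, "ay": 0, "az": 0, "claw": -0.1}, {"tx": 0, "ty": 0, "tz": 0, "ax": 0, "ay": 0, "az": 0, "claw": -0.1}, {"tx": 0, "ty": 0, "tz": 0, "ax": 0, "ay": 0, "az": 0, "claw": -0.1}, {"tx": 0, "ty": 0, "tz": 15, "ax": 0, "ay": 0, "az": 0, "claw": -0.1}, {"tx": 0, "ty": 0, "tz": 40, "ax": 0, "ay": 0, "az": 0, "claw": 0}, {"tx": 0, "ty": 0, "tz": 40, "ax": 0, "ay": 0, "az": 0, "claw": 0.1}, {"tx": -20, "ty": 38, "tz": 0, "ax": 0, "ay": 0, "az": 8, "claw": 0.1}, {"tx": -20, "ty": 38, "tz": 0, "ax": 0, "ay": 0, "az": 8, "claw": 0.1}, {"tx": -20, "ty": 38, "tz": 0, "ax": 0, "ay": 0, "az": 8, "claw": 0.1}, {"tx": -20, "ty": 38, "tz": 0, "ax": 0, "ay": 0, "az": 8, "claw": 0.1}, {"tx": -20, "ty": 38, "tz": 0, "ax": 0, "ay": 0, "az": 8, "claw": 0.1}]}}

```text
time_s: 13.8
tcp_pos: [0.4616, -0.1533, 0.1049]
eef_rot: [-179.9, -0.1, -49.7]
contact_force: [1.5, 1.0, 0.7]
gripper_width: 0.0477
```

Call:
{"method": "step_arm", "body": {"increments": [{"tx": -18, "ty": 35, "tz": 0, "ax": 0, "ay": 0, "az": 8, "claw": 0.1}, {"tx": 0, "ty": 0, "tz": 0, "ax": 0, "ay": 0, "az": 8, "claw": 0.1}, {"tx": 0, "ty": 0, "tz": 0, "ax": 0, "ay": 0, "az": 8, "claw": 0.1}, {"tx": 0, "ty": 0, "tz": 0, "ax": 0, "ay": 0, "az": 8, "claw": 0.1}, {"tx": 0, "ty": 0, "tz": 0, "ax": 0, "ay": 0, "az": 8, "claw": 0.1}, {"tx": 0, "ty": 0, "tz": 0, "ax": 0, "ay": 0, "az": 8, "claw": 0.1}, {"tx": 0, "ty": 0, "tz": 0, "ax": 0, "ay": 0, "az": 2, "claw": 0.1}, {"tx": 0, "ty": 0, "tz": 0, "ax": 0, "ay": 0, "az": 0, "claw": 0.1}]}}

```text
time_s: 14.6
tcp_pos: [0.4445, -0.1194, 0.1048]
eef_rot: [-180.0, -0.1, 0.0]
contact_force: [0.4, -0.7, -0.1]
gripper_width: 0.0482
```

```bash
python3 - <<'E'
from meas import *
cap('wrist','w7'); cap('side','d7'); s=r.get_state(); print(s['tcp_pos'],s['eef_rot'],s['gripper_width'],s['contact_force'])
obj(['w7'],(.444,-.12),.014,.02,.035)
print('tray'); obj(['d7'],(.56,-.346),.037,.008,.04)
P=pts(pickle.load(open('pics/d7.pkl','rb'))).reshape(-1,3)
T=P[(P[:,2]>.006)&(P[:,2]<.06)&(P[:,0]>.6)&(P[:,0]<.76)&(P[:,1]>-.08)&(P[:,1]<.15)]
print(len(T),cv2.minAreaRect((T[:,:2]*1000).astype(np.float32)),T[:,2].max())
E
```

```text
[ 0.44438095 -0.1194261   0.10446914] [-1.79995062e+02 -5.72396774e-02 -8.06346911e-02] 0.04803732665300259 [-0.06046089 -0.30097079  0.28915211]
w7 413 ztop 26.7 top c (443.5 -121.2) r 10.3 all c (443.5 -121.2) r 10.3
tray
d7 1052 ztop 31.5 top c (562.1 -342.5) r 12.5 all c (562.6 -342.6) r 33.8
537 ((718.4822387695312, 1.6017684936523438), (64.23555755615234, 170.18304443359375), 47.79703903198242) 0.04269479348527292
```

The large gear is placed at (562,-343) with its hub top at 31.5 mm, which is right for the floor. Now the small gear, hub centre (443.5,-121).

Call:
{"method": "step_arm", "body": {"increments": [{"tx": -1, "ty": -1.5, "tz": -40, "ax": 0, "ay": 0, "az": 0, "claw": 0.1}, {"tx": 0, "ty": 0, "tz": -35, "ax": 0, "ay": 0, "az": 0, "claw": 0.1}, {"tx": 0, "ty": 0, "tz": -20, "ax": 0, "ay": 0, "az": 0, "claw": 0.1}, {"tx": 0, "ty": 0, "tz": -5, "ax": 0, "ay": 0, "az": 0, "claw": 0.1}, {"tx": 0, "ty": 0, "tz": 0, "ax": 0, "ay": 0, "az": 0, "claw": -1}, {"tx": 0, "ty": 0, "tz": 0, "ax": 0, "ay": 0, "az": 0, "claw": -1}, {"tx": 0, "ty": 0, "tz": 0, "ax": 0, "ay": 0, "az": 0, "claw": -1}, {"tx": 0, "ty": 0, "tz": 0, "ax": 0, "ay": 0, "az": 0, "claw": -1}, {"tx": 0, "ty": 0, "tz": 0, "ax": 0, "ay": 0, "az": 0, "claw": -1}, {"tx": 0, "ty": 0, "tz": 0, "ax": 0, "ay": 0, "az": 0, "claw": -1}, {"tx": 0, "ty": 0, "tz": 0, "ax": 0, "ay": 0, "az": 0, "claw": -1}, {"tx": 0, "ty": 0, "tz": 0, "ax": 0, "ay": 0, "az": 0, "claw": -1}]}}

```text
time_s: 15.9
tcp_pos: [0.4438, -0.1208, 0.0046]
eef_rot: [-180.0, -0.1, 0.0]
contact_force: [-0.9, 0.7, 8.0]
gripper_width: 0.0184
```

Call:
{"method": "step_arm", "body": {"increments": [{"tx": 0, "ty": 0, "tz": 20, "ax": 0, "ay": 0, "az": 0, "claw": -1}, {"tx": 0, "ty": 0, "tz": 40, "ax": 0, "ay": 0, "az": 0, "claw": -1}, {"tx": 0, "ty": 0, "tz": 40, "ax": 0, "ay": 0, "az": 0, "claw": -1}, {"tx": 1, "ty": 49, "tz": 0, "ax": 0, "ay": 0, "az": 0, "claw": -1}, {"tx": 1, "ty": 49, "tz": 0, "ax": 0, "ay": 0, "az": 0, "claw": -1}, {"tx": 1, "ty": 49, "tz": 0, "ax": 0, "ay": 0, "az": 0, "claw": -1}, {"tx": 1, "ty": 49, "tz": 0, "ax": 0, "ay": 0, "az": 0, "claw": -1}, {"tx": 1, "ty": 49, "tz": 0, "ax": 0, "ay": 0, "az": 0, "claw": -1}, {"tx": 1, "ty": 49, "tz": 0, "ax": 0, "ay": 0, "az": 0, "claw": -1}, {"tx": 1, "ty": 49, "tz": 0, "ax": 0, "ay": 0, "az": 0, "claw": -1}, {"tx": 0, "ty": 49, "tz": 0, "ax": 0, "ay": 0, "az": 0, "claw": -1}, {"tx": 0, "ty": 49, "tz": 0, "ax": 0, "ay": 0, "az": 0, "claw": -1}]}}

```text
time_s: 17.1
tcp_pos: [0.4497, 0.3221, 0.1041]
eef_rot: [-180.0, -0.0, 0.0]
contact_force: [0.5, -0.3, -0.1]
gripper_width: 0.0185
```

Call:
{"method": "step_arm", "body": {"increments": [{"tx": 0, "ty": 0, "tz": 0, "ax": 0, "ay": 0, "az": 0, "claw": -1}, {"tx": 0, "ty": 0, "tz": 0, "ax": 0, "ay": 0, "az": 0, "claw": -1}]}}

```text
time_s: 17.3
tcp_pos: [0.4496, 0.3209, 0.1034]
eef_rot: [180.0, 0.0, 0.1]
contact_force: [-0.4, -0.3, 0.0]
gripper_width: 0.0186
```

```bash
cat > held.py <<'E'
from meas import *
def held(n,tag,xy,rad,z0,z1):
    c=cap(n,tag); P=pts(c).reshape(-1,3); T=P[(np.hypot(P[:,0]-xy[0],P[:,1]-xy[1])<rad)&(P[:,2]>z0)&(P[:,2]<z1)]
    print(tag,len(T),'z',np.percentile(T[:,2],[1,99]).round(4) if len(T) else '', cv2.minEnclosingCircle((T[:,:2]*1000).astype(np.float32)) if len(T) else '')
    return P
def st():
    s=r.get_state(); print(s['time_s'],s['tcp_pos'].round(4),s['eef_rot'].round(1),'w',s['gripper_width'].round(4),'F',s['contact_force'].round(1)); return s
E
python3 - <<'E'
from held import *
s=st()
held('scene','s8',s['tcp_pos'],.03,.06,.128); held('wrist','w8',s['tcp_pos'],.03,.06,.128)
for tg in('s8','w8'):
    P=pts(pickle.load(open(f'pics/{tg}.pkl','rb'))).reshape(-1,3)
    T=P[(P[:,2]>.025)&(P[:,2]<.04)&(np.hypot(P[:,0]-.478,P[:,1]-.32)<.1)]; print('rim',len(T),cv2.minEnclosingCircle((T[:,:2]*1000).astype(np.float32)))
E
```

```text
Traceback (most recent call last):
  File "held.py", line 7, in st
    s=r.get_state(); print(s['time_s'],s['tcp_pos'].round(4),s['eef_rot'].round(1),'w',s['gripper_width'].round(4),'F',s['contact_force'].round(1)); return s
                                                                                       ^^^^^^^^^^^^^^^^^^^^^^^^
AttributeError: 'float' object has no attribute 'round'
```

```bash
sed -i "s/s\['gripper_width'\].round(4)/round(s['gripper_width'],4)/" held.py
python3 - <<'E'
from held import *
s=st()
held('scene','s8',s['tcp_pos'],.03,.06,.128); held('wrist','w8',s['tcp_pos'],.03,.06,.128)
for tg in('s8','w8'):
    P=pts(pickle.load(open(f'pics/{tg}.pkl','rb'))).reshape(-1,3)
    T=P[(P[:,2]>.025)&(P[:,2]<.04)&(np.hypot(P[:,0]-.478,P[:,1]-.32)<.1)]; print('rim',len(T),cv2.minEnclosingCircle((T[:,:2]*1000).astype(np.float32)))
E
```

```text
17.3 [0.4496 0.3209 0.1034] [1.8e+02 0.0e+00 1.0e-01] w 0.0186 F [-0.4 -0.3  0. ]
s8 233 z [0.0983 0.1277] ((462.49835205078125, 320.75885009765625), 25.074460983276367)
w8 2509 z [0.098  0.1275] ((461.32757568359375, 318.5671691894531), 22.49738883972168)
rim 515 ((478.2587890625, 320.1396484375), 84.5026626586914)
rim 5411 ((478.5555725097656, 319.5323791503906), 82.81365203857422)
```

The small gear is held over the bowl, 29 mm from its centre (478.4,320). Lower it.

Call:
{"method": "step_arm", "body": {"increments": [{"tx": 0, "ty": 0, "tz": -30, "ax": 0, "ay": 0, "az": 0, "claw": -1}, {"tx": 0, "ty": 0, "tz": -30, "ax": 0, "ay": 0, "az": 0, "claw": -1}, {"tx": 0, "ty": 0, "tz": -20, "ax": 0, "ay": 0, "az": 0, "claw": -1}, {"tx": 0, "ty": 0, "tz": -8, "ax": 0, "ay": 0, "az": 0, "claw": -1}, {"tx": 0, "ty": 0, "tz": -3, "ax": 0, "ay": 0, "az": 0, "claw": -1}, {"tx": 0, "ty": 0, "tz": -2, "ax": 0, "ay": 0, "az": 0, "claw": -1}, {"tx": 0, "ty": 0, "tz": -1, "ax": 0, "ay": 0, "az": 0, "claw": -1}, {"tx": 0, "ty": 0, "tz": 0, "ax": 0, "ay": 0, "az": 0, "claw": -1}, {"tx": 0, "ty": 0, "tz": 0, "ax": 0, "ay": 0, "az": 0, "claw": -1}, {"tx": 0, "ty": 0, "tz": 0, "ax": 0, "ay": 0, "az": 0, "claw": -1}]}}

```text
time_s: 18.4
tcp_pos: [0.4503, 0.3203, 0.0102]
eef_rot: [-180.0, -0.0, 0.0]
contact_force: [1.4, -0.8, -0.2]
gripper_width: 0.0189
```

Call:
{"method": "step_arm", "body": {"increments": [{"tx": 0, "ty": 0, "tz": -1, "ax": 0, "ay": 0, "az": 0, "claw": -1}, {"tx": 0, "ty": 0, "tz": 0, "ax": 0, "ay": 0, "az": 0, "claw": -1}, {"tx": 0, "ty": 0, "tz": -0.5, "ax": 0, "ay": 0, "az": 0, "claw": -1}, {"tx": 0, "ty": 0, "tz": 0, "ax": 0, "ay": 0, "az": 0, "claw": -1}, {"tx": 0, "ty": 0, "tz": 0, "ax": 0, "ay": 0, "az": 0, "claw": -1}]}}

```text
time_s: 18.9
tcp_pos: [0.4501, 0.3201, 0.0087]
eef_rot: [-180.0, -0.0, 0.0]
contact_force: [-2.0, -0.7, 5.3]
gripper_width: 0.0187
```

Contact at 5 N. Release, rise, and go over the bearing.

Call:
{"method": "step_arm", "body": {"increments": [{"tx": 0, "ty": 0, "tz": 0, "ax": 0, "ay": 0, "az": 0, "claw": -0.2}, {"tx": 0, "ty": 0, "tz": 0, "ax": 0, "ay": 0, "az": 0, "claw": -0.2}, {"tx": 0, "ty": 0, "tz": 0, "ax": 0, "ay": 0, "az": 0, "claw": -0.2}, {"tx": 0, "ty": 0, "tz": 0, "ax": 0, "ay": 0, "az": 0, "claw": -0.2}, {"tx": 0, "ty": 0, "tz": 15, "ax": 0, "ay": 0, "az": 0, "claw": -0.2}, {"tx": 0, "ty": 0, "tz": 40, "ax": 0, "ay": 0, "az": 0, "claw": -0.2}, {"tx": 0, "ty": 0, "tz": 40, "ax": 0, "ay": 0, "az": 0, "claw": 0.6}, {"tx": 26, "ty": -40, "tz": 0, "ax": 0, "ay": 0, "az": 0, "claw": 0.6}, {"tx": 26, "ty": -40, "tz": 0, "ax": 0, "ay": 0, "az": 0, "claw": 0.6}, {"tx": 26, "ty": -40, "tz": 0, "ax": 0, "ay": 0, "az": 0, "claw": 0.6}, {"tx": 26, "ty": -40, "tz": 0, "ax": 0, "ay": 0, "az": 0, "claw": 0.6}, {"tx": 25, "ty": -40, "tz": 0, "ax": 0, "ay": 0, "az": 0, "claw": 0.6}]}}

```text
time_s: 20.1
tcp_pos: [0.58, 0.1184, 0.1033]
eef_rot: [-180.0, -0.0, 0.0]
contact_force: [2.3, 0.7, 0.2]
gripper_width: 0.0689
```

Call:
{"method": "step_arm", "body": {"increments": [{"tx": 0, "ty": 0, "tz": 0, "ax": 0, "ay": 0, "az": 0, "claw": 0.6}, {"tx": 0, "ty": 0, "tz": 0, "ax": 0, "ay": 0, "az": 0, "claw": 0.6}]}}

```text
time_s: 20.3
tcp_pos: [0.5794, 0.1187, 0.1028]
eef_rot: [180.0, 0.0, -0.2]
contact_force: [-0.1, 0.7, -1.0]
gripper_width: 0.0698
```

```bash
python3 - <<'E'
from held import *
st(); cap('wrist','w9'); cap('scene','s9')
obj(['w9'],(.579,.12),.03,.009,.03); obj(['s9'],(.45,.32),.025,.01,.045)
c=pickle.load(open('pics/w9.pkl','rb')); R,t=np.array(c['R']),np.array(c['t']); X=R@np.array([.579,.12,.014])+t; print(X[0]/X[2]*c['fx']+c['cx'],X[1]/X[2]*c['fy']+c['cy'])
E
```

```text
20.3 [0.5794 0.1187 0.1028] [180.    0.   -0.2] w 0.0698 F [-0.1  0.7 -1. ]
w9 1963 ztop 14.1 top c (578.7 119.2) r 23.3 all c (578.7 119.2) r 23.3
s9 151 ztop 32.4 top c (450.2 319.1) r 11.8 all c (450.7 321.2) r 19.9
245.13885032500744 197.64370181034099
```

View pics/w9.png

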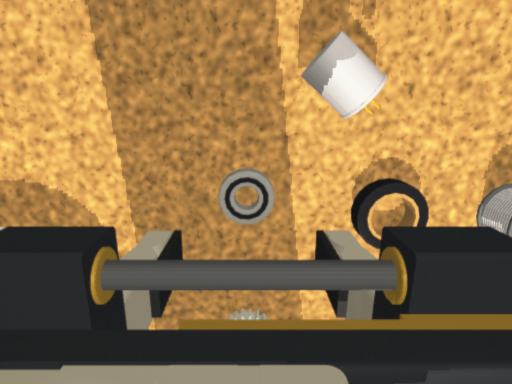

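The wrist view shows the bearing at (247,196), centre (578.7,119.2), top at 14 mm. The capacitor is lying at (345,75), and the small gear is settled in the bowl. Now grip the bearing, low.

Call:
{"method": "step_arm", "body": {"increments": [{"tx": 0, "ty": 0, "tz": -40, "ax": 0, "ay": 0, "az": 0, "claw": 0.6}, {"tx": 0, "ty": 0, "tz": -35, "ax": 0, "ay": 0, "az": 0, "claw": 0.6}, {"tx": 0, "ty": 0, "tz": -20, "ax": 0, "ay": 0, "az": 0, "claw": 0.6}, {"tx": 0, "ty": 0, "tz": -8, "ax": 0, "ay": 0, "az": 0, "claw": 0.6}, {"tx": 0, "ty": 0, "tz": -3, "ax": 0, "ay": 0, "az": 0, "claw": 0.6}, {"tx": 0, "ty": 0, "tz": -2, "ax": 0, "ay": 0, "az": 0, "claw": 0.6}, {"tx": 0, "ty": 0, "tz": 0, "ax": 0, "ay": 0, "az": 0, "claw": 0.6}, {"tx": 0, "ty": 0, "tz": 0, "ax": 0, "ay": 0, "az": 0, "claw": 0.6}]}}

```text
time_s: 21.2
tcp_pos: [0.5798, 0.1205, -0.0036]
eef_rot: [-180.0, -0.1, 0.0]
contact_force: [-0.3, 0.6, -0.0]
gripper_width: 0.0701
```

Call:
{"method": "step_arm", "body": {"increments": [{"tx": 0, "ty": 0, "tz": 0, "ax": 0, "ay": 0, "az": 0, "claw": -1}, {"tx": 0, "ty": 0, "tz": 0, "ax": 0, "ay": 0, "az": 0, "claw": -1}, {"tx": 0, "ty": 0, "tz": 0, "ax": 0, "ay": 0, "az": 0, "claw": -1}, {"tx": 0, "ty": 0, "tz": 0, "ax": 0, "ay": 0, "az": 0, "claw": -1}, {"tx": 0, "ty": 0, "tz": 0, "ax": 0, "ay": 0, "az": 0, "claw": -1}, {"tx": 0, "ty": 0, "tz": 0, "ax": 0, "ay": 0, "az": 0, "claw": -1}, {"tx": 0, "ty": 0, "tz": 0, "ax": 0, "ay": 0, "az": 0, "claw": -1}]}}

```text
time_s: 21.9
tcp_pos: [0.5793, 0.1201, -0.0046]
eef_rot: [-180.0, -0.0, -0.0]
contact_force: [-0.7, -1.0, 3.0]
gripper_width: 0.0459
```

Call:
{"method": "step_arm", "body": {"increments": [{"tx": 0, "ty": 0, "tz": 20, "ax": 0, "ay": 0, "az": 0, "claw": -1}, {"tx": 0, "ty": 0, "tz": 45, "ax": 0, "ay": 0, "az": 0, "claw": -1}, {"tx": 0, "ty": 0, "tz": 45, "ax": 0, "ay": 0, "az": 0, "claw": -1}, {"tx": -9, "ty": -48, "tz": 0, "ax": 0, "ay": 0, "az": 0, "claw": -1}, {"tx": -9, "ty": -48, "tz": 0, "ax": 0, "ay": 0, "az": 0, "claw": -1}, {"tx": -9, "ty": -48, "tz": 0, "ax": 0, "ay": 0, "az": 0, "claw": -1}, {"tx": -9, "ty": -48, "tz": 0, "ax": 0, "ay": 0, "az": 0, "claw": -1}, {"tx": -9, "ty": -48, "tz": 0, "ax": 0, "ay": 0, "az": 0, "claw": -1}, {"tx": -9, "ty": -48, "tz": 0, "ax": 0, "ay": 0, "az": 0, "claw": -1}, {"tx": -9, "ty": -48, "tz": 0, "ax": 0, "ay": 0, "az": 0, "claw": -1}, {"tx": -9, "ty": -48, "tz": 0, "ax": 0, "ay": 0, "az": 0, "claw": -1}, {"tx": -9, "ty": -48, "tz": 0, "ax": 0, "ay": 0, "az": 0, "claw": -1}]}}

```text
time_s: 23.1
tcp_pos: [0.4973, -0.3136, 0.105]
eef_rot: [-180.0, 0.0, 0.0]
contact_force: [1.9, 0.3, -0.6]
gripper_width: 0.046
```

Call:
{"method": "step_arm", "body": {"increments": [{"tx": 0, "ty": -32, "tz": 0, "ax": 0, "ay": 0, "az": 0, "claw": -1}, {"tx": 0, "ty": 0, "tz": 0, "ax": 0, "ay": 0, "az": 0, "claw": -1}, {"tx": 0, "ty": 0, "tz": 0, "ax": 0, "ay": 0, "az": 0, "claw": -1}]}}

```text
time_s: 23.4
tcp_pos: [0.4973, -0.3445, 0.1044]
eef_rot: [-180.0, 0.1, -0.1]
contact_force: [0.0, -0.1, -1.8]
gripper_width: 0.0455
```

```bash
python3 - <<'E'
from held import *
s=st(); held('side','d10',s['tcp_pos'],.03,.06,.116);  held('wrist','w10',s['tcp_pos'],.03,.06,.116)
E
```

```text
23.4 [ 0.4973 -0.3445  0.1044] [-1.8e+02  1.0e-01 -1.0e-01] w 0.0455 F [ 0.  -0.1 -1.8]
d10 120 z [0.1094 0.1159] ((488.09991455078125, -343.44146728515625), 24.558012008666992)
w10 341 z [0.1095 0.1159] ((507.798828125, -344.776123046875), 26.33241081237793)
```

Bearing held, underside at about 109.5 mm. Lower it.

Call:
{"method": "step_arm", "body": {"increments": [{"tx": 0, "ty": 0, "tz": -40, "ax": 0, "ay": 0, "az": 0, "claw": -1}, {"tx": 0, "ty": 0, "tz": -30, "ax": 0, "ay": 0, "az": 0, "claw": -1}, {"tx": 0, "ty": 0, "tz": -20, "ax": 0, "ay": 0, "az": 0, "claw": -1}, {"tx": 0, "ty": 0, "tz": -8, "ax": 0, "ay": 0, "az": 0, "claw": -1}, {"tx": 0, "ty": 0, "tz": -3, "ax": 0, "ay": 0, "az": 0, "claw": -1}, {"tx": 0, "ty": 0, "tz": -2, "ax": 0, "ay": 0, "az": 0, "claw": -1}, {"tx": 0, "ty": 0, "tz": -1, "ax": 0, "ay": 0, "az": 0, "claw": -1}, {"tx": 0, "ty": 0, "tz": 0, "ax": 0, "ay": 0, "az": 0, "claw": -1}, {"tx": 0, "ty": 0, "tz": -1, "ax": 0, "ay": 0, "az": 0, "claw": -1}, {"tx": 0, "ty": 0, "tz": 0, "ax": 0, "ay": 0, "az": 0, "claw": -1}, {"tx": 0, "ty": 0, "tz": 0, "ax": 0, "ay": 0, "az": 0, "claw": -1}]}}

```text
time_s: 24.6
tcp_pos: [0.4982, -0.344, 0.0005]
eef_rot: [180.0, -0.0, -0.0]
contact_force: [0.9, -0.6, -1.8]
gripper_width: 0.0456
```

Call:
{"method": "step_arm", "body": {"increments": [{"tx": 0, "ty": 0, "tz": -1, "ax": 0, "ay": 0, "az": 0, "claw": -1}, {"tx": 0, "ty": 0, "tz": 0, "ax": 0, "ay": 0, "az": 0, "claw": -1}, {"tx": 0, "ty": 0, "tz": 0, "ax": 0, "ay": 0, "az": 0, "claw": -1}]}}

```text
time_s: 24.9
tcp_pos: [0.4983, -0.344, -0.0005]
eef_rot: [180.0, -0.0, 0.0]
contact_force: [0.2, 0.3, 2.0]
gripper_width: 0.0458
```

Touching the floor. Release, rise, go to the motor.

Call:
{"method": "step_arm", "body": {"increments": [{"tx": 0, "ty": 0, "tz": 0, "ax": 0, "ay": 0, "az": 0, "claw": 0.25}, {"tx": 0, "ty": 0, "tz": 0, "ax": 0, "ay": 0, "az": 0, "claw": 0.25}, {"tx": 0, "ty": 0, "tz": 0, "ax": 0, "ay": 0, "az": 0, "claw": 0.25}, {"tx": 0, "ty": 0, "tz": 15, "ax": 0, "ay": 0, "az": 0, "claw": 0.25}, {"tx": 0, "ty": 0, "tz": 45, "ax": 0, "ay": 0, "az": 0, "claw": 0.45}, {"tx": 0, "ty": 0, "tz": 45, "ax": 0, "ay": 0, "az": 0, "claw": 0.45}, {"tx": 29, "ty": 38, "tz": 0, "ax": 0, "ay": 0, "az": 0, "claw": 0.45}, {"tx": 29, "ty": 38, "tz": 0, "ax": 0, "ay": 0, "az": 0, "claw": 0.45}, {"tx": 29, "ty": 38, "tz": 0, "ax": 0, "ay": 0, "az": 0, "claw": 0.45}, {"tx": 29, "ty": 38, "tz": 0, "ax": 0, "ay": 0, "az": 0, "claw": 0.45}, {"tx": 29, "ty": 38, "tz": 0, "ax": 0, "ay": 0, "az": 0, "claw": 0.45}, {"tx": 29, "ty": 38, "tz": 0, "ax": 0, "ay": 0, "az": 0, "claw": 0.45}]}}

```text
time_s: 26.1
tcp_pos: [0.6731, -0.1142, 0.1043]
eef_rot: [-180.0, -0.0, 0.0]
contact_force: [1.0, -0.4, 0.7]
gripper_width: 0.0638
```

Call:
{"method": "step_arm", "body": {"increments": [{"tx": 2, "ty": 3, "tz": 0, "ax": 0, "ay": 0, "az": 0, "claw": 0.45}, {"tx": 0, "ty": 0, "tz": 0, "ax": 0, "ay": 0, "az": 0, "claw": 0.45}, {"tx": 0, "ty": 0, "tz": 0, "ax": 0, "ay": 0, "az": 0, "claw": 0.45}]}}

```text
time_s: 26.4
tcp_pos: [0.6735, -0.1132, 0.1039]
eef_rot: [180.0, 0.1, -0.0]
contact_force: [-0.4, -0.7, -0.7]
gripper_width: 0.0637
```

```bash
python3 - <<'E'
from held import *
st(); held('wrist','w11',(.674,-.113),.025,.035,.055); cap('side','d11'); obj(['w11'],(.674,-.113),.025,.04,.08)
obj(['d11'],(.498,-.344),.025,.008,.045)
E
```

```text
26.4 [ 0.6735 -0.1132  0.1039] [ 1.8e+02  1.0e-01 -0.0e+00] w 0.0637 F [-0.4 -0.7 -0.7]
w11 1723 z [0.0363 0.0513] ((673.4374389648438, -114.48411560058594), 18.8912353515625)
w11 1774 ztop 58.4 top c (673.0 -114.3) r 4.7 all c (673.2 -114.5) r 17.9
d11 653 ztop 19.8 top c (496.1 -344.0) r 24.1 all c (496.3 -344.2) r 24.2
```

The bearing is in the tray at (496,-344), flat. The motor is at (673.3,-114.4). Grip it on the steel can.

Call:
{"method": "step_arm", "body": {"increments": [{"tx": 0, "ty": -1, "tz": -40, "ax": 0, "ay": 0, "az": 0, "claw": 0.45}, {"tx": 0, "ty": 0, "tz": -35, "ax": 0, "ay": 0, "az": 0, "claw": 0.45}, {"tx": 0, "ty": 0, "tz": -16, "ax": 0, "ay": 0, "az": 0, "claw": 0.45}, {"tx": 0, "ty": 0, "tz": -5, "ax": 0, "ay": 0, "az": 0, "claw": 0.45}, {"tx": 0, "ty": 0, "tz": 0, "ax": 0, "ay": 0, "az": 0, "claw": 0.45}, {"tx": 0, "ty": 0, "tz": 0, "ax": 0, "ay": 0, "az": 0, "claw": -1}, {"tx": 0, "ty": 0, "tz": 0, "ax": 0, "ay": 0, "az": 0, "claw": -1}, {"tx": 0, "ty": 0, "tz": 0, "ax": 0, "ay": 0, "az": 0, "claw": -1}, {"tx": 0, "ty": 0, "tz": 0, "ax": 0, "ay": 0, "az": 0, "claw": -1}, {"tx": 0, "ty": 0, "tz": 0, "ax": 0, "ay": 0, "az": 0, "claw": -1}, {"tx": 0, "ty": 0, "tz": 0, "ax": 0, "ay": 0, "az": 0, "claw": -1}, {"tx": 0, "ty": 0, "tz": 0, "ax": 0, "ay": 0, "az": 0, "claw": -1}], "newtons": 35}}

```text
time_s: 27.7
tcp_pos: [0.6746, -0.1138, 0.009]
eef_rot: [180.0, -0.1, 0.0]
contact_force: [-0.8, 1.0, 6.3]
gripper_width: 0.0353
```

Call:
{"method": "step_arm", "body": {"increments": [{"tx": 0, "ty": 0, "tz": 0, "ax": 0, "ay": 0, "az": 0, "claw": -1}, {"tx": 0, "ty": 0, "tz": 0, "ax": 0, "ay": 0, "az": 0, "claw": -1}]}}

```text
time_s: 27.9
tcp_pos: [0.6746, -0.1138, 0.009]
eef_rot: [180.0, -0.1, 0.0]
contact_force: [-1.4, 1.9, 5.4]
gripper_width: 0.0355
```

Call:
{"method": "step_arm", "body": {"increments": [{"tx": 0, "ty": 0, "tz": 20, "ax": 0, "ay": 0, "az": 0, "claw": -1}, {"tx": 0, "ty": 0, "tz": 40, "ax": 0, "ay": 0, "az": 0, "claw": -1}, {"tx": 0, "ty": 0, "tz": 40, "ax": 0, "ay": 0, "az": 0, "claw": -1}, {"tx": -17, "ty": 43, "tz": 0, "ax": 0, "ay": 0, "az": 0, "claw": -1}, {"tx": -17, "ty": 43, "tz": 0, "ax": 0, "ay": 0, "az": 0, "claw": -1}, {"tx": -17, "ty": 43, "tz": 0, "ax": 0, "ay": 0, "az": 0, "claw": -1}, {"tx": -17, "ty": 43, "tz": 0, "ax": 0, "ay": 0, "az": 0, "claw": -1}, {"tx": -17, "ty": 43, "tz": 0, "ax": 0, "ay": 0, "az": 0, "claw": -1}, {"tx": -17, "ty": 43, "tz": 0, "ax": 0, "ay": 0, "az": 0, "claw": -1}, {"tx": -17, "ty": 43, "tz": 0, "ax": 0, "ay": 0, "az": 0, "claw": -1}, {"tx": -17, "ty": 43, "tz": 0, "ax": 0, "ay": 0, "az": 0, "claw": -1}, {"tx": -17, "ty": 43, "tz": 0, "ax": 0, "ay": 0, "az": 0, "claw": -1}]}}

```text
time_s: 29.1
tcp_pos: [0.5199, 0.2745, 0.108]
eef_rot: [180.0, 0.0, -0.0]
contact_force: [1.4, -0.5, -1.3]
gripper_width: 0.0354
```

Call:
{"method": "step_arm", "body": {"increments": [{"tx": -12, "ty": 47, "tz": 0, "ax": 0, "ay": 0, "az": 0, "claw": -1}, {"tx": 0, "ty": 0, "tz": 0, "ax": 0, "ay": 0, "az": 0, "claw": -1}, {"tx": 0, "ty": 0, "tz": 0, "ax": 0, "ay": 0, "az": 0, "claw": -1}]}}

```text
time_s: 29.4
tcp_pos: [0.5082, 0.3211, 0.1076]
eef_rot: [180.0, 0.1, 0.1]
contact_force: [-0.6, 0.2, -2.2]
gripper_width: 0.0354
```

```bash
python3 - <<'E'
from held import *
s=st(); held('side','d12',s['tcp_pos'],.023,.06,.115);  held('scene','s12',s['tcp_pos'],.023,.06,.115)
E
```

```text
29.4 [0.5082 0.3211 0.1076] [1.8e+02 1.0e-01 1.0e-01] w 0.0354 F [-0.6  0.2 -2.2]
d12 78 z [0.0983 0.1144] ((504.8298645019531, 317.0020446777344), 17.35881996154785)
s12 86 z [0.0983 0.1146] ((510.6380615234375, 320.0378112792969), 17.358585357666016)
```

Call:
{"method": "step_arm", "body": {"increments": [{"tx": 0, "ty": 0, "tz": -30, "ax": 0, "ay": 0, "az": 0, "claw": -1}, {"tx": 0, "ty": 0, "tz": -30, "ax": 0, "ay": 0, "az": 0, "claw": -1}, {"tx": 0, "ty": 0, "tz": -20, "ax": 0, "ay": 0, "az": 0, "claw": -1}, {"tx": 0, "ty": 0, "tz": -8, "ax": 0, "ay": 0, "az": 0, "claw": -1}, {"tx": 0, "ty": 0, "tz": -3, "ax": 0, "ay": 0, "az": 0, "claw": -1}, {"tx": 0, "ty": 0, "tz": -2, "ax": 0, "ay": 0, "az": 0, "claw": -1}, {"tx": 0, "ty": 0, "tz": -1, "ax": 0, "ay": 0, "az": 0, "claw": -1}, {"tx": 0, "ty": 0, "tz": 0, "ax": 0, "ay": 0, "az": 0, "claw": -1}, {"tx": 0, "ty": 0, "tz": 0, "ax": 0, "ay": 0, "az": 0, "claw": -1}]}}

```text
time_s: 30.4
tcp_pos: [0.5094, 0.3204, 0.015]
eef_rot: [-179.9, -0.0, 0.0]
contact_force: [-0.4, -0.1, -0.3]
gripper_width: 0.0354
```

Call:
{"method": "step_arm", "body": {"increments": [{"tx": 0, "ty": 0, "tz": -1, "ax": 0, "ay": 0, "az": 0, "claw": -1}, {"tx": 0, "ty": 0, "tz": 0, "ax": 0, "ay": 0, "az": 0, "claw": -1}, {"tx": 0, "ty": 0, "tz": 0, "ax": 0, "ay": 0, "az": 0, "claw": -1}]}}

```text
time_s: 30.7
tcp_pos: [0.5091, 0.3201, 0.0133]
eef_rot: [-180.0, -0.0, 0.0]
contact_force: [0.4, 0.2, -1.2]
gripper_width: 0.0354
```

Call:
{"method": "step_arm", "body": {"increments": [{"tx": 0, "ty": 0, "tz": -1, "ax": 0, "ay": 0, "az": 0, "claw": -1}, {"tx": 0, "ty": 0, "tz": 0, "ax": 0, "ay": 0, "az": 0, "claw": -1}, {"tx": 0, "ty": 0, "tz": 0, "ax": 0, "ay": 0, "az": 0, "claw": -1}]}}

```text
time_s: 31.0
tcp_pos: [0.5092, 0.3202, 0.013]
eef_rot: [-180.0, -0.0, 0.0]
contact_force: [-1.9, -0.3, 6.1]
gripper_width: 0.0354
```

Contact at 6 N. Release and rise, then measure the lying capacitor.

Call:
{"method": "step_arm", "body": {"increments": [{"tx": 0, "ty": 0, "tz": 0, "ax": 0, "ay": 0, "az": 0, "claw": 0.15}, {"tx": 0, "ty": 0, "tz": 0, "ax": 0, "ay": 0, "az": 0, "claw": 0.15}, {"tx": 0, "ty": 0, "tz": 0, "ax": 0, "ay": 0, "az": 0, "claw": 0.15}, {"tx": 0, "ty": 0, "tz": 20, "ax": 0, "ay": 0, "az": 0, "claw": 0.15}, {"tx": 0, "ty": 0, "tz": 45, "ax": 0, "ay": 0, "az": 0, "claw": 0.15}, {"tx": 0, "ty": 0, "tz": 45, "ax": 0, "ay": 0, "az": 0, "claw": 0.15}, {"tx": 0, "ty": 0, "tz": 20, "ax": 0, "ay": 0, "az": 0, "claw": 0.5}, {"tx": 0, "ty": 0, "tz": 0, "ax": 0, "ay": 0, "az": 0, "claw": 0.5}]}}

```text
time_s: 31.8
tcp_pos: [0.5109, 0.3216, 0.1464]
eef_rot: [-179.7, -0.3, 0.0]
contact_force: [0.9, 0.1, 1.3]
gripper_width: 0.061
```

```bash
python3 - <<'E'
from held import *
s=st(); a=cap('scene','s13'); d=cap('side','d13')
obj(['s13','d13'],(.509,.32),.023,.012,.08); obj(['s13','d13'],(.45,.32),.023,.012,.05)
for tg in('s13','d13'):
    P=pts(pickle.load(open(f'pics/{tg}.pkl','rb'))).reshape(-1,3)
    T=P[(P[:,2]>.012)&(P[:,2]<.06)&(P[:,0]>.62)&(P[:,0]<.73)&(P[:,1]>-.03)&(P[:,1]<.12)]
    print(tg,len(T),cv2.minAreaRect((T[:,:2]*1000).astype(np.float32)),np.percentile(T[:,2],98))
    U=T[T[:,2]>.034]; m=U.mean(0); w,v=np.linalg.eigh(np.cov((U[:,:2]-m[:2]).T)); print('ridge',m.round(4),v[:,1])
A=a['image'][170:260,200:420]; B=d['image'][130:220,130:350]
cv2.imwrite('pics/m13.png',np.vstack([cv2.resize(A,(700,286)),cv2.resize(B,(700,286))]))
E
```

```text
31.8 [0.5109 0.3216 0.1464] [-179.7   -0.3    0. ] w 0.061 F [0.9 0.1 1.3]
s13 312 ztop 62.5 top c (509.0 319.6) r 5.7 all c (510.9 320.8) r 19.6
d13 243 ztop 60.8 top c (505.6 315.5) r 4.4 all c (508.0 316.7) r 19.7
s13 76 ztop 33.2 top c (452.3 319.2) r 10.7 all c (451.1 320.3) r 18.9
d13 111 ztop 31.9 top c (450.1 317.1) r 11.5 all c (449.0 318.2) r 19.7
s13 379 ((675.070556640625, 49.20487976074219), (50.796714782714844, 38.105587005615234), 50.515316009521484) 0.04191984334504698
ridge [0.6764 0.0507 0.0381] [0.64525169 0.76397006]
d13 312 ((669.7548828125, 44.72309875488281), (56.03525924682617, 39.433589935302734), 44.346988677978516) 0.04113451614057131
ridge [0.6704 0.045  0.0381] [0.65753601 0.75342312]
```

View pics/m13.png

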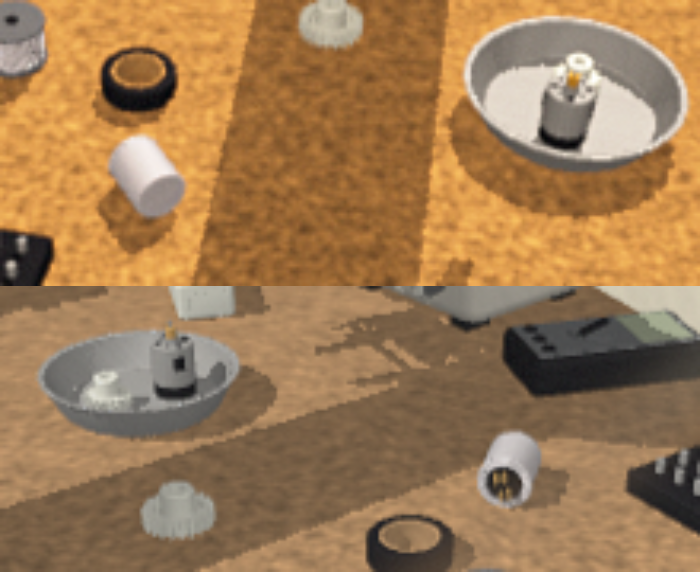

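The motor and small gear stand properly in the bowl. The capacitor lies at about (673,48), axis 49° from x, terminals toward (-x,-y), now clear of everything. Plan: yaw 49°, tilt 45° (fingers pointing outward), grip across the can, rotate 90° about the jaw axis, stand it on the table, then regrasp from above.

Call:
{"method": "step_arm", "body": {"increments": [{"tx": 16, "ty": -39, "tz": 14, "ax": 0, "ay": 0, "az": 8, "claw": 0.45}, {"tx": 16, "ty": -39, "tz": 0, "ax": 0, "ay": 0, "az": 8, "claw": 0.45}, {"tx": 16, "ty": -39, "tz": 0, "ax": 0, "ay": 0, "az": 8, "claw": 0.45}, {"tx": 16, "ty": -39, "tz": 0, "ax": 0, "ay": 0, "az": 8, "claw": 0.45}, {"tx": 16, "ty": -39, "tz": 0, "ax": 0, "ay": 0, "az": 8, "claw": 0.45}, {"tx": 16, "ty": -39, "tz": 0, "ax": 0, "ay": 0, "az": 8, "claw": 0.45}, {"tx": 16, "ty": -39, "tz": 0, "ax": 0, "ay": 0, "az": 1, "claw": 0.45}, {"tx": 15, "ty": -41, "tz": 0, "ax": 0, "ay": 0, "az": 0, "claw": 0.45}, {"tx": 0, "ty": 0, "tz": 0, "ax": 0, "ay": 0, "az": 0, "claw": 0.45}]}}

```text
time_s: 32.8
tcp_pos: [0.6362, 0.0015, 0.1538]
eef_rot: [-179.9, 0.2, 48.7]
contact_force: [-0.4, -0.4, -1.2]
gripper_width: 0.0637
```

Call:
{"method": "step_arm", "body": {"increments": [{"tx": 0, "ty": 0, "tz": 0, "ax": 5.66, "ay": -4.92, "az": 0, "claw": 0.4}, {"tx": 0, "ty": 0, "tz": 0, "ax": 5.66, "ay": -4.92, "az": 0, "claw": 0.4}, {"tx": 0, "ty": 0, "tz": 0, "ax": 5.66, "ay": -4.92, "az": 0, "claw": 0.4}, {"tx": 0, "ty": 0, "tz": 0, "ax": 5.66, "ay": -4.92, "az": 0, "claw": 0.4}, {"tx": 0, "ty": 0, "tz": 0, "ax": 5.66, "ay": -4.92, "az": 0, "claw": 0.4}, {"tx": 0, "ty": 0, "tz": 0, "ax": 5.66, "ay": -4.92, "az": 0, "claw": 0.4}, {"tx": 0, "ty": 0, "tz": 0, "ax": 0, "ay": 0, "az": 0, "claw": 0.4}, {"tx": 0, "ty": 0, "tz": 0, "ax": 0, "ay": 0, "az": 0, "claw": 0.4}]}}

```text
time_s: 33.6
tcp_pos: [0.6393, 0.013, 0.168]
eef_rot: [-179.4, -42.8, 47.8]
contact_force: [-0.3, -1.5, 0.0]
gripper_width: 0.0612
```

```bash
python3 - <<'E'
from held import *
from scipy.spatial.transform import Rotation as Ro
s=st(); print(s['joints'].round(0)); Rt=Ro.from_euler('xyz',s['eef_rot'],degrees=True).as_matrix(); print(Rt.round(3))
for n,tg in(('scene','s14'),('side','d14')):
    c=cap(n,tg); P=pts(c).reshape(-1,3); L=(P-s['tcp_pos'])@Rt   # tool frame
    T=L[(np.abs(L[:,0])<.022)&(np.abs(L[:,1])<.062)&(L[:,2]<.03)&(L[:,2]>-.07)]
    print(tg,len(T))
    for z in np.arange(-.06,.03,.006):
        Q=T[(T[:,2]>=z)&(T[:,2]<z+.006)]
        if len(Q): print('z%.0f'%(z*1e3),len(Q),(Q[:,:2].min(0)*1e3).round(0),(Q[:,:2].max(0)*1e3).round(0))
E
```

```text
33.6 [0.6393 0.013  0.168 ] [-179.4  -42.8   47.8] w 0.0612 F [-0.3 -1.5  0. ]
[ -7.  13. -13. -49. -48. 174.]
[[ 0.493  0.745  0.448]
 [ 0.544 -0.667  0.51 ]
 [ 0.679 -0.008 -0.734]]
s14 599
z-60 64 [-11. -51.] [16. 54.]
z-54 62 [-10. -48.] [14. 52.]
z-48 66 [ -8. -49.] [15. 51.]
z-42 60 [ -9. -47.] [15. 50.]
z-36 57 [ -8. -46.] [14. 49.]
z-30 54 [ -9. -46.] [16. 48.]
z-24 57 [-11. -46.] [15. 48.]
z-18 57 [ -9. -44.] [15. 48.]
z-12 17 [ -8. -42.] [13. 45.]
d14 99
z-60 8 [ -5. -34.] [  3. -30.]
z-54 4 [ -1. -34.] [  1. -30.]
z-48 8 [-12. -41.] [  6. -30.]
z-42 8 [-12. -43.] [ -8. -30.]
z-36 15 [-11. -46.] [  9. -30.]
z-30 12 [-11. -46.] [ -3. -30.]
z-24 25 [-11. -45.] [ 1. 46.]
z-18 13 [-11. -40.] [ 1. 44.]
z-12 2 [ -9. -34.] [-8. 33.]
```

Joint 6 stands at its limit of 174° (tilt 43°), so I'll back off to 40°. Depth in the tool frame confirms the tips end 10.5 mm short of the reported TCP, along the tool axis. I'll re-measure the can with the wrist camera at the standoff.

Call:
{"method": "step_arm", "body": {"increments": [{"tx": 0, "ty": 0, "tz": 0, "ax": -2.26, "ay": 1.97, "az": 0, "claw": 0.4}, {"tx": 2, "ty": -1, "tz": -30, "ax": 0, "ay": 0, "az": 0, "claw": 0.4}, {"tx": 0, "ty": 0, "tz": -30, "ax": 0, "ay": 0, "az": 0, "claw": 0.4}, {"tx": 0, "ty": 0, "tz": -20, "ax": 0, "ay": 0, "az": 0, "claw": 0.4}, {"tx": 0, "ty": 0, "tz": 0, "ax": 0, "ay": 0, "az": 0, "claw": 0.4}, {"tx": 0, "ty": 0, "tz": 0, "ax": 0, "ay": 0, "az": 0, "claw": 0.4}]}}

```text
time_s: 34.3
tcp_pos: [0.6451, 0.0194, 0.0988]
eef_rot: [-179.1, -38.7, 47.1]
contact_force: [-0.5, -0.3, 0.5]
gripper_width: 0.0611
```

```bash
python3 - <<'E'
from held import *
from scipy.spatial.transform import Rotation as Ro
s=st(); print(s['joints'].round(1)); Rt=Ro.from_euler('xyz',s['eef_rot'],degrees=True).as_matrix(); print(Rt.round(3))
c=cap('wrist','w15'); P=pts(c).reshape(-1,3)
T=P[(P[:,2]>.012)&(P[:,2]<.06)&(P[:,0]>.62)&(P[:,0]<.73)&(P[:,1]>-.03)&(P[:,1]<.12)]
print(len(T),cv2.minAreaRect((T[:,:2]*1000).astype(np.float32)),np.percentile(T[:,2],98))
U=T[T[:,2]>.034]; m=U.mean(0); w,v=np.linalg.eigh(np.cov((U[:,:2]-m[:2]).T)); print('ridge',m.round(4),v[:,1])
t=U[:,:2]@v[:,1]; print('ends',np.percentile(t,[1,99]), 'mid', (m[:2]+(np.percentile(t,[1,99]).mean()-m[:2]@v[:,1])*v[:,1]).round(4))
E
```

```text
34.3 [0.6451 0.0194 0.0988] [-179.1  -38.7   47.1] w 0.0611 F [-0.5 -0.3  0.5]
[ -4.   17.5 -15.2 -47.7 -42.1 173.6]
[[ 0.531  0.739  0.414]
 [ 0.572 -0.673  0.469]
 [ 0.625 -0.012 -0.781]]
3099 ((669.103515625, 44.55264663696289), (56.634613037109375, 40.14884948730469), 48.08102798461914) 0.039162710729931376
ridge [0.6715 0.0476 0.037 ] [0.67382093 0.73889469]
ends [0.46618464 0.5111731 ] mid [0.6722 0.0483]
```

View pics/w15.png

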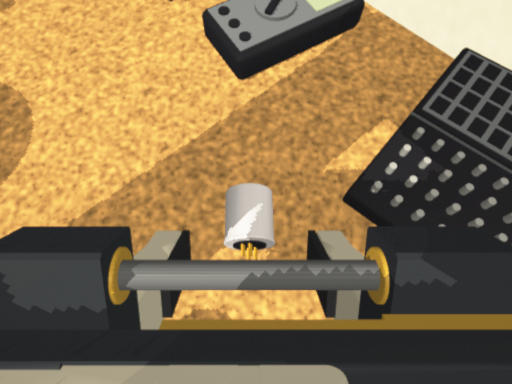

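The wrist view shows the can at (249,215), aligned between the jaws, mid-point (672,48). Joint 6 still sits at its limit, so I'll use the equivalent half turn by spinning about the tool axis.

Call:
{"method": "step_arm", "body": {"increments": [{"tx": 0, "ty": 0, "tz": 20, "ax": 3.5, "ay": 4.0, "az": -6.6, "claw": 0.4}, {"tx": 0, "ty": 0, "tz": 0, "ax": 3.5, "ay": 4.0, "az": -6.6, "claw": 0.4}, {"tx": 0, "ty": 0, "tz": 0, "ax": 3.5, "ay": 4.0, "az": -6.6, "claw": 0.4}, {"tx": 0, "ty": 0, "tz": 0, "ax": 3.5, "ay": 4.0, "az": -6.6, "claw": 0.4}, {"tx": 0, "ty": 0, "tz": 0, "ax": 3.5, "ay": 4.0, "az": -6.6, "claw": 0.4}, {"tx": 0, "ty": 0, "tz": 0, "ax": 3.5, "ay": 4.0, "az": -6.6, "claw": 0.4}, {"tx": 0, "ty": 0, "tz": 0, "ax": 3.5, "ay": 4.0, "az": -6.6, "claw": 0.4}, {"tx": 0, "ty": 0, "tz": 0, "ax": 3.5, "ay": 4.0, "az": -6.6, "claw": 0.4}, {"tx": 0, "ty": 0, "tz": 0, "ax": 3.5, "ay": 4.0, "az": -6.6, "claw": 0.4}, {"tx": 0, "ty": 0, "tz": 0, "ax": 3.5, "ay": 4.0, "az": -6.6, "claw": 0.4}, {"tx": 0, "ty": 0, "tz": 0, "ax": 3.5, "ay": 4.0, "az": -6.6, "claw": 0.4}]}}

```text
time_s: 35.45
tcp_pos: [0.6455, 0.0184, 0.1204]
eef_rot: [-141.4, 3.1, -45.0]
contact_force: [-0.1, 0.0, 0.2]
gripper_width: 0.0612
```

Call:
{"method": "step_arm", "body": {"increments": [{"tx": 0, "ty": 0, "tz": 0, "ax": 3.5, "ay": 4.0, "az": -6.6, "claw": 0.4}, {"tx": 0, "ty": 0, "tz": 0, "ax": 3.5, "ay": 4.0, "az": -6.6, "claw": 0.4}, {"tx": 0, "ty": 0, "tz": 0, "ax": 3.5, "ay": 4.0, "az": -6.6, "claw": 0.4}, {"tx": 0, "ty": 0, "tz": 0, "ax": 3.5, "ay": 4.0, "az": -6.6, "claw": 0.4}, {"tx": 0, "ty": 0, "tz": 0, "ax": 3.5, "ay": 4.0, "az": -6.6, "claw": 0.4}, {"tx": 0, "ty": 0, "tz": 0, "ax": 3.5, "ay": 4.0, "az": -6.6, "claw": 0.4}, {"tx": 0, "ty": 0, "tz": 0, "ax": 3.5, "ay": 4.0, "az": -6.6, "claw": 0.4}, {"tx": 0, "ty": 0, "tz": 0, "ax": 3.5, "ay": 4.0, "az": -6.6, "claw": 0.4}, {"tx": 0, "ty": 0, "tz": 0, "ax": 3.5, "ay": 4.0, "az": -6.6, "claw": 0.4}, {"tx": 0, "ty": 0, "tz": 0, "ax": 3.5, "ay": 4.0, "az": -6.6, "claw": 0.4}, {"tx": 0, "ty": 0, "tz": 0, "ax": 0, "ay": 0, "az": 0, "claw": 0.4}, {"tx": 0, "ty": 0, "tz": 0, "ax": 0, "ay": 0, "az": 0, "claw": 0.4}]}}

```text
time_s: 36.65
tcp_pos: [0.6453, 0.0185, 0.1197]
eef_rot: [-179.4, 39.0, -130.1]
contact_force: [-0.9, -0.3, 0.3]
gripper_width: 0.0613
```

```bash
cat > tgt.py <<'E'
from held import *
from scipy.spatial.transform import Rotation as Ro
def go(tilt,az,C,d):
    "rows wanted: rotation vector from now to tool tilted by tilt toward azimuth az (x_tool opposite), rep. target C+d*a"
    s=st(); print(s['joints'].round(1)); R0=Ro.from_euler('xyz',s['eef_rot'],degrees=True)
    t,z=np.radians(tilt),np.radians(az); u=np.array([np.cos(z),np.sin(z),0]); k=np.array([0,0,1.])
    a=np.sin(t)*u-np.cos(t)*k; x=-(np.cos(t)*u+np.sin(t)*k); y=np.cross(a,x)
    R1=Ro.from_matrix(np.c_[x,y,a]); print('rotvec',(R1*R0.inv()).as_rotvec(degrees=True).round(2),'a',a.round(3))
    X=np.array(C)+d*a; print('shift mm',((X-s['tcp_pos'])*1e3).round(1), 'standoff100', ((X-.1*a-s['tcp_pos'])*1e3).round(1))
E
python3 -c "
from tgt import *
go(45,48,(.672,.048,.0205),.0245)"
```

```text
36.65 [0.6453 0.0185 0.1197] [-179.4   39.  -130.1] w 0.0613 F [-0.9 -0.3  0.3]
[ -4.   16.  -14.4 -46.5 -43.9  -6.2]
rotvec [ 4.8  -3.61 -1.55] a [ 0.473  0.525 -0.707]
shift mm [  38.3   42.4 -116.6] standoff100 [ -9.  -10.2 -45.9]
```

Call:
{"method": "step_arm", "body": {"increments": [{"tx": -9, "ty": -10, "tz": -20, "ax": 4.8, "ay": -3.6, "az": -1.5, "claw": 0.4}, {"tx": 0, "ty": 0, "tz": -26, "ax": 0, "ay": 0, "az": 0, "claw": 0.4}, {"tx": 14, "ty": 16, "tz": -21, "ax": 0, "ay": 0, "az": 0, "claw": 0.4}, {"tx": 14, "ty": 16, "tz": -21, "ax": 0, "ay": 0, "az": 0, "claw": 0.4}, {"tx": 9, "ty": 10, "tz": -14, "ax": 0, "ay": 0, "az": 0, "claw": 0.4}, {"tx": 0, "ty": 0, "tz": 0, "ax": 0, "ay": 0, "az": 0, "claw": 0.4}, {"tx": 0, "ty": 0, "tz": 0, "ax": 0, "ay": 0, "az": 0, "claw": 0.4}]}}

```text
time_s: 37.35
tcp_pos: [0.673, 0.052, 0.018]
eef_rot: [179.6, 44.2, -132.0]
contact_force: [-0.2, -0.5, 0.2]
gripper_width: 0.0613
```

```bash
python3 -c "
from tgt import *
go(45,48,(.672,.048,.0205),.0245)"
```

```text
37.35 [0.673 0.052 0.018] [ 179.6   44.2 -132. ] w 0.0613 F [-0.2 -0.5  0.2]
[ -7.7  27.3 -14.1 -64.2 -40.1  14.2]
rotvec [ 0.42 -0.76 -0.23] a [ 0.473  0.525 -0.707]
shift mm [ 10.6   8.8 -14.9] standoff100 [-36.7 -43.7  55.9]
```

Call:
{"method": "step_arm", "body": {"increments": [{"tx": 6, "ty": 5, "tz": -8, "ax": 0, "ay": 0, "az": 0, "claw": 0.4}, {"tx": 4, "ty": 4, "tz": -6, "ax": 0, "ay": 0, "az": 0, "claw": 0.4}, {"tx": 0, "ty": 0, "tz": 0, "ax": 0, "ay": 0, "az": 0, "claw": 0.4}, {"tx": 0, "ty": 0, "tz": 0, "ax": 0, "ay": 0, "az": 0, "claw": -1}, {"tx": 0, "ty": 0, "tz": 0, "ax": 0, "ay": 0, "az": 0, "claw": -1}, {"tx": 0, "ty": 0, "tz": 0, "ax": 0, "ay": 0, "az": 0, "claw": -1}, {"tx": 0, "ty": 0, "tz": 0, "ax": 0, "ay": 0, "az": 0, "claw": -1}, {"tx": 0, "ty": 0, "tz": 0, "ax": 0, "ay": 0, "az": 0, "claw": -1}, {"tx": 0, "ty": 0, "tz": 0, "ax": 0, "ay": 0, "az": 0, "claw": -1}, {"tx": 0, "ty": 0, "tz": 0, "ax": 0, "ay": 0, "az": 0, "claw": -1}, {"tx": 0, "ty": 0, "tz": 0, "ax": 0, "ay": 0, "az": 0, "claw": -1}], "newtons": 30}}

```text
time_s: 38.45
tcp_pos: [0.6831, 0.0609, 0.0043]
eef_rot: [179.5, 44.2, -132.2]
contact_force: [-2.0, -1.2, 3.3]
gripper_width: 0.0392
```

Gripped at 39 mm across the can. Lift, check, then rotate 90° about the jaw axis while moving inward.

Call:
{"method": "step_arm", "body": {"increments": [{"tx": 0, "ty": 0, "tz": 15, "ax": 0, "ay": 0, "az": 0, "claw": -1}, {"tx": 0, "ty": 0, "tz": 35, "ax": 0, "ay": 0, "az": 0, "claw": -1}, {"tx": 0, "ty": 0, "tz": 40, "ax": 0, "ay": 0, "az": 0, "claw": -1}, {"tx": 0, "ty": 0, "tz": 30, "ax": 0, "ay": 0, "az": 0, "claw": -1}, {"tx": 0, "ty": 0, "tz": 0, "ax": 0, "ay": 0, "az": 0, "claw": -1}]}}

```text
time_s: 38.95
tcp_pos: [0.6853, 0.061, 0.1296]
eef_rot: [-179.9, 44.5, -131.8]
contact_force: [0.1, 0.7, -1.2]
gripper_width: 0.0391
```

Call:
{"method": "step_arm", "body": {"increments": [{"tx": -9, "ty": 4, "tz": 0, "ax": -6.08, "ay": 5.48, "az": 0, "claw": -1}, {"tx": -9, "ty": 4, "tz": 0, "ax": -6.08, "ay": 5.48, "az": 0, "claw": -1}, {"tx": -9, "ty": 4, "tz": 0, "ax": -6.08, "ay": 5.48, "az": 0, "claw": -1}, {"tx": -9, "ty": 4, "tz": 0, "ax": -6.08, "ay": 5.48, "az": 0, "claw": -1}, {"tx": -9, "ty": 4, "tz": 0, "ax": -6.08, "ay": 5.48, "az": 0, "claw": -1}, {"tx": -9, "ty": 4, "tz": 0, "ax": -6.08, "ay": 5.48, "az": 0, "claw": -1}, {"tx": -9, "ty": 4, "tz": 0, "ax": -6.08, "ay": 5.48, "az": 0, "claw": -1}, {"tx": -9, "ty": 4, "tz": 0, "ax": -6.08, "ay": 5.48, "az": 0, "claw": -1}, {"tx": -9, "ty": 4, "tz": 0, "ax": -6.08, "ay": 5.48, "az": 0, "claw": -1}, {"tx": -9, "ty": 4, "tz": 0, "ax": -6.08, "ay": 5.48, "az": 0, "claw": -1}, {"tx": -9, "ty": 4, "tz": 0, "ax": -6.08, "ay": 5.48, "az": 0, "claw": -1}, {"tx": 0, "ty": 0, "tz": 0, "ax": 0, "ay": 0, "az": 0, "claw": -1}]}}

```text
time_s: 40.15
tcp_pos: [0.5825, 0.1037, 0.1123]
eef_rot: [178.8, -42.3, -132.0]
contact_force: [-0.1, -0.0, -4.1]
gripper_width: 0.0393
```

```bash
cat >> tgt.py <<'E'
def up(tag):
    s=st(); print(s['joints'].round(1)); R0=Ro.from_euler('xyz',s['eef_rot'],degrees=True).as_matrix()
    C=s['tcp_pos']-.0245*R0[:,2]; print('can centre est',C.round(4),'tool z',R0[:,2].round(3))
    for n in('scene','side'):
        c=cap(n,tag+n); P=pts(c).reshape(-1,3); L=P-C
        T=L[(np.hypot(L[:,0],L[:,1])<.026)&(np.abs(L[:,2])<.05)]
        for z in np.arange(-.036,.04,.006):
            Q=T[(T[:,2]>=z)&(T[:,2]<z+.006)]
            if len(Q)>3: print(n,'z%.0f'%(z*1e3),len(Q),'mean',(Q[:,:2].mean(0)*1e3).round(1),'ext',(np.ptp(Q[:,:2],axis=0)*1e3).round(0))
E
python3 -c "
from tgt import *
up('u1')
A=cv2.imread('pics/u1scene.png');B=cv2.imread('pics/u1side.png')
cv2.imwrite('pics/m16.png',np.hstack([cv2.resize(A[90:250,170:370],(400,320)),cv2.resize(B[60:220,150:350],(400,320))]))
"
```

```text
40.15 [0.5825 0.1037 0.1123] [ 178.8  -42.3 -132. ] w 0.0393 F [-0.1 -0.  -4.1]
[ 34.4  41.9   6.6   8.  -96.3 -79. ]
can centre est [0.5939 0.1156 0.1304] tool z [-0.466 -0.487 -0.739]
side z-24 35 mean [ -6.  -14.7] ext [35. 29.]
side z-18 41 mean [ -5.7 -14.9] ext [35. 30.]
side z-12 47 mean [ -9.1 -12.8] ext [38. 37.]
side z-6 42 mean [ -9.6 -14.3] ext [33. 30.]
side z-0 50 mean [-10.4 -13.4] ext [36. 31.]
side z6 57 mean [ -8.3 -12.1] ext [39. 35.]
side z12 59 mean [ -6.  -11.8] ext [41. 45.]
side z18 99 mean [-4.8 -8.7] ext [44. 48.]
side z24 71 mean [-0.7  2.8] ext [40. 43.]
side z30 15 mean [-2.3  6.4] ext [37. 35.]
```

View pics/m16.png

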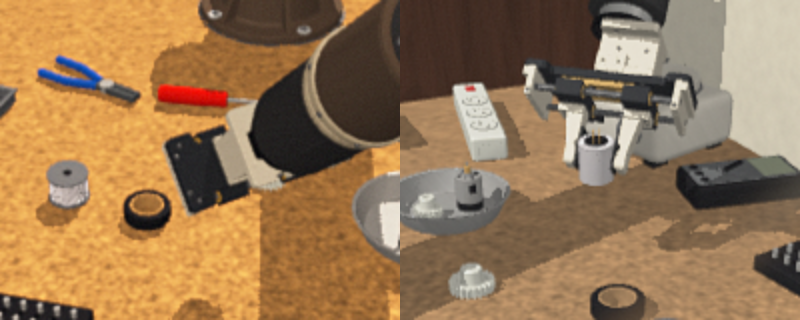

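The side view shows the can held upright at (597,160), terminals up, over free table. I'll add the missing 3° of rotation and lower it to the table.

Call:
{"method": "step_arm", "body": {"increments": [{"tx": 0, "ty": 0, "tz": 0, "ax": -2.2, "ay": 2.0, "az": 0, "claw": -1}, {"tx": 0, "ty": 0, "tz": -30, "ax": 0, "ay": 0, "az": 0, "claw": -1}, {"tx": 0, "ty": 0, "tz": -30, "ax": 0, "ay": 0, "az": 0, "claw": -1}, {"tx": 0, "ty": 0, "tz": -20, "ax": 0, "ay": 0, "az": 0, "claw": -1}, {"tx": 0, "ty": 0, "tz": -8, "ax": 0, "ay": 0, "az": 0, "claw": -1}, {"tx": 0, "ty": 0, "tz": 0, "ax": 0, "ay": 0, "az": 0, "claw": -1}, {"tx": 0, "ty": 0, "tz": 0, "ax": 0, "ay": 0, "az": 0, "claw": -1}]}}

```text
time_s: 40.95
tcp_pos: [0.5858, 0.1024, 0.0335]
eef_rot: [179.3, -44.3, -132.5]
contact_force: [0.1, 0.3, -0.5]
gripper_width: 0.0393
```

```bash
python3 -c "
from tgt import *
up('u2')"
```

```text
40.95 [0.5858 0.1024 0.0335] [ 179.3  -44.3 -132.5] w 0.0393 F [ 0.1  0.3 -0.5]
[ 34.4  47.7   5.3   8.4 -91.2 -80.4]
can centre est [0.5976 0.1148 0.051 ] tool z [-0.48  -0.507 -0.716]
side z-30 5 mean [ -5.7 -12.2] ext [30. 18.]
side z-24 37 mean [ -7.6 -14.2] ext [37. 25.]
side z-18 39 mean [ -7.2 -15.4] ext [35. 32.]
side z-12 38 mean [ -9.7 -13.5] ext [37. 39.]
side z-6 36 mean [-10.6 -13.7] ext [31. 31.]
side z-0 49 mean [-10.  -13.5] ext [35. 32.]
side z6 52 mean [ -7.5 -11.2] ext [44. 40.]
side z12 54 mean [ -4.9 -11.8] ext [44. 44.]
side z18 129 mean [-2.8 -3.8] ext [44. 50.]
side z24 19 mean [0.4 6.8] ext [38. 44.]
```

Call:
{"method": "step_arm", "body": {"increments": [{"tx": 0, "ty": 0, "tz": -12, "ax": -0.7, "ay": 0.6, "az": 0, "claw": -1}, {"tx": 0, "ty": 0, "tz": -6, "ax": 0, "ay": 0, "az": 0, "claw": -1}, {"tx": 0, "ty": 0, "tz": -3, "ax": 0, "ay": 0, "az": 0, "claw": -1}, {"tx": 0, "ty": 0, "tz": -2, "ax": 0, "ay": 0, "az": 0, "claw": -1}, {"tx": 0, "ty": 0, "tz": 0, "ax": 0, "ay": 0, "az": 0, "claw": -1}, {"tx": 0, "ty": 0, "tz": 0, "ax": 0, "ay": 0, "az": 0, "claw": -1}]}}

```text
time_s: 41.65
tcp_pos: [0.5851, 0.1023, 0.0092]
eef_rot: [179.3, -45.3, -132.5]
contact_force: [-0.4, 0.4, -0.9]
gripper_width: 0.0394
```

Call:
{"method": "step_arm", "body": {"increments": [{"tx": 0, "ty": 0, "tz": -1.5, "ax": 0, "ay": 0, "az": 0, "claw": -1}, {"tx": 0, "ty": 0, "tz": 0, "ax": 0, "ay": 0, "az": 0, "claw": -1}, {"tx": 0, "ty": 0, "tz": 0, "ax": 0, "ay": 0, "az": 0, "claw": -1}]}}

```text
time_s: 41.95
tcp_pos: [0.5852, 0.1023, 0.0078]
eef_rot: [179.3, -45.3, -132.5]
contact_force: [1.0, 0.6, 0.4]
gripper_width: 0.0394
```

Call:
{"method": "step_arm", "body": {"increments": [{"tx": 0, "ty": 0, "tz": -1, "ax": 0, "ay": 0, "az": 0, "claw": -1}, {"tx": 0, "ty": 0, "tz": 0, "ax": 0, "ay": 0, "az": 0, "claw": -1}, {"tx": 0, "ty": 0, "tz": 0, "ax": 0, "ay": 0, "az": 0, "claw": -1}]}}

```text
time_s: 42.25
tcp_pos: [0.5852, 0.1024, 0.0077]
eef_rot: [179.3, -45.3, -132.5]
contact_force: [0.5, 2.0, 5.9]
gripper_width: 0.0398
```

Call:
{"method": "step_arm", "body": {"increments": [{"tx": 0, "ty": 0, "tz": -1, "ax": 0, "ay": 0, "az": 0, "claw": -1}, {"tx": 0, "ty": 0, "tz": 0, "ax": 0, "ay": 0, "az": 0, "claw": -1}, {"tx": 0, "ty": 0, "tz": 0, "ax": 0, "ay": 0, "az": 0, "claw": -1}]}}

```text
time_s: 42.55
tcp_pos: [0.5852, 0.1024, 0.0076]
eef_rot: [179.4, -45.3, -132.5]
contact_force: [-1.6, 3.1, 10.6]
gripper_width: 0.0393
```

Contact on the table. Relieve, release, back off along the tool axis.

Call:
{"method": "step_arm", "body": {"increments": [{"tx": 0, "ty": 0, "tz": 1.5, "ax": 0, "ay": 0, "az": 0, "claw": -1}, {"tx": 0, "ty": 0, "tz": 0, "ax": 0, "ay": 0, "az": 0, "claw": 0}, {"tx": 0, "ty": 0, "tz": 0, "ax": 0, "ay": 0, "az": 0, "claw": 0.4}, {"tx": 0, "ty": 0, "tz": 0, "ax": 0, "ay": 0, "az": 0, "claw": 0.4}, {"tx": 0, "ty": 0, "tz": 0, "ax": 0, "ay": 0, "az": 0, "claw": 0.4}, {"tx": 0, "ty": 0, "tz": 0, "ax": 0, "ay": 0, "az": 0, "claw": 0.4}, {"tx": 7, "ty": 7, "tz": 10, "ax": 0, "ay": 0, "az": 0, "claw": 0.4}, {"tx": 14, "ty": 15, "tz": 21, "ax": 0, "ay": 0, "az": 0, "claw": 0.4}, {"tx": 14, "ty": 15, "tz": 21, "ax": 0, "ay": 0, "az": 0, "claw": 0.4}, {"tx": 14, "ty": 15, "tz": 21, "ax": 0, "ay": 0, "az": 0, "claw": 0.4}, {"tx": 14, "ty": 15, "tz": 21, "ax": 0, "ay": 0, "az": 0, "claw": 0.4}, {"tx": 0, "ty": 0, "tz": 0, "ax": 0, "ay": 0, "az": 0, "claw": 0.4}]}}

```text
time_s: 43.75
tcp_pos: [0.6504, 0.1712, 0.1035]
eef_rot: [179.5, -45.0, -132.5]
contact_force: [0.6, 0.1, 0.3]
gripper_width: 0.0612
```

```bash
python3 -c "
from tgt import *
s=st(); print(s['joints'].round(1))
cap('side','d17');cap('wrist','w17');cap('scene','s17')
obj(['d17','w17','s17'],(.597,.115),.03,.006,.07)
R0=Ro.from_euler('xyz',s['eef_rot'],degrees=True)
R1=Ro.from_euler('xyz',[180,0,-132],degrees=True); print((R1*R0.inv()).as_rotvec(degrees=True).round(2))
"
```

```text
43.75 [0.6504 0.1712 0.1035] [ 179.5  -45.  -132.5] w 0.0612 F [0.6 0.1 0.3]
[  35.8   52.    24.5    8.  -106.8  -79.4]
d17 347 ztop 49.1 top c (596.7 112.2) r 21.2 all c (596.8 110.6) r 22.1
w17 2430 ztop 51.7 top c (598.0 113.7) r 12.1 all c (596.4 112.6) r 20.8
s17 33 ztop 30.7 top c (611.7 100.7) r 4.2 all c (612.9 105.1) r 8.7
[ 32.99 -30.63   0.7 ]
```

The capacitor is standing upright at (597,113). Return to vertical above it.

Call:
{"method": "step_arm", "body": {"increments": [{"tx": 0, "ty": 0, "tz": 30, "ax": 5.5, "ay": -5.1, "az": 0.1, "claw": 0.4}, {"tx": 0, "ty": 0, "tz": 0, "ax": 5.5, "ay": -5.1, "az": 0.1, "claw": 0.4}, {"tx": 0, "ty": 0, "tz": 0, "ax": 5.5, "ay": -5.1, "az": 0.1, "claw": 0.4}, {"tx": 0, "ty": 0, "tz": 0, "ax": 5.5, "ay": -5.1, "az": 0.1, "claw": 0.4}, {"tx": -18, "ty": -20, "tz": 0, "ax": 5.5, "ay": -5.1, "az": 0.1, "claw": 0.4}, {"tx": -18, "ty": -20, "tz": 0, "ax": 5.5, "ay": -5.1, "az": 0.1, "claw": 0.4}, {"tx": -17, "ty": -18, "tz": 0, "ax": 0, "ay": 0, "az": 0, "claw": 0.4}, {"tx": 0, "ty": 0, "tz": 0, "ax": 0, "ay": 0, "az": 0, "claw": 0.4}, {"tx": 0, "ty": 0, "tz": 0, "ax": 0, "ay": 0, "az": 0, "claw": 0.4}]}}

```text
time_s: 44.8
tcp_pos: [0.5943, 0.1103, 0.1314]
eef_rot: [179.8, -0.3, -132.1]
contact_force: [0.4, 0.9, 0.2]
gripper_width: 0.0613
```

```bash
python3 -c "
from tgt import *
s=st(); cap('wrist','w18'); held('side','d18',(.597,.113),.027,.01,.047)
obj(['w18'],(.597,.113),.03,.006,.08); obj(['w18'],(.597,.113),.03,.04,.049)
R0=Ro.from_euler('xyz',s['eef_rot'],degrees=True)
R1=Ro.from_euler('xyz',[180,0,-132],degrees=True); print((R1*R0.inv()).as_rotvec(degrees=True).round(2))
"
```

```text
44.8 [0.5943 0.1103 0.1314] [ 179.8   -0.3 -132.1] w 0.0613 F [0.4 0.9 0.2]
d18 257 z [0.0108 0.0468] ((594.79541015625, 111.66254425048828), 21.431875228881836)
w18 2143 ztop 50.9 top c (595.7 112.1) r 13.2 all c (596.0 112.5) r 20.6
w18 1794 ztop 47.0 top c (596.0 112.5) r 20.6 all c (596.0 112.5) r 20.6
[ 0.07 -0.36  0.11]
```

Centre (596,112.5), upright. Correct by (+2,+2), descend to reported z≈8 and grip.

Call:
{"method": "step_arm", "body": {"increments": [{"tx": 2, "ty": 2, "tz": -30, "ax": 0.1, "ay": -0.3, "az": 0, "claw": 0.4}, {"tx": 0, "ty": 0, "tz": -40, "ax": 0, "ay": 0, "az": 0, "claw": 0.4}, {"tx": 0, "ty": 0, "tz": -30, "ax": 0, "ay": 0, "az": 0, "claw": 0.4}, {"tx": 0, "ty": 0, "tz": -17, "ax": 0, "ay": 0, "az": 0, "claw": 0.4}, {"tx": 0, "ty": 0, "tz": -5, "ax": 0, "ay": 0, "az": 0, "claw": 0.4}, {"tx": 0, "ty": 0, "tz": 0, "ax": 0, "ay": 0, "az": 0, "claw": 0.4}, {"tx": 0, "ty": 0, "tz": 0, "ax": 0, "ay": 0, "az": 0, "claw": -1}, {"tx": 0, "ty": 0, "tz": 0, "ax": 0, "ay": 0, "az": 0, "claw": -1}, {"tx": 0, "ty": 0, "tz": 0, "ax": 0, "ay": 0, "az": 0, "claw": -1}, {"tx": 0, "ty": 0, "tz": 0, "ax": 0, "ay": 0, "az": 0, "claw": -1}, {"tx": 0, "ty": 0, "tz": 0, "ax": 0, "ay": 0, "az": 0, "claw": -1}, {"tx": 0, "ty": 0, "tz": 0, "ax": 0, "ay": 0, "az": 0, "claw": -1}]}}

```text
time_s: 46.1
tcp_pos: [0.5975, 0.1136, 0.0101]
eef_rot: [180.0, 0.1, -132.0]
contact_force: [-1.5, 1.4, 5.0]
gripper_width: 0.0391
```

Call:
{"method": "step_arm", "body": {"increments": [{"tx": 0, "ty": 0, "tz": 0, "ax": 0, "ay": 0, "az": 0, "claw": -1}, {"tx": 0, "ty": 0, "tz": 0, "ax": 0, "ay": 0, "az": 0, "claw": -1}, {"tx": 0, "ty": 0, "tz": 0, "ax": 0, "ay": 0, "az": 0, "claw": -1}]}}

```text
time_s: 46.4
tcp_pos: [0.5975, 0.1136, 0.0101]
eef_rot: [180.0, 0.1, -132.0]
contact_force: [-2.4, 1.6, 6.2]
gripper_width: 0.0396
```

Call:
{"method": "step_arm", "body": {"increments": [{"tx": 0, "ty": 0, "tz": 20, "ax": 0, "ay": 0, "az": 0, "claw": -1}, {"tx": 0, "ty": 0, "tz": 40, "ax": 0, "ay": 0, "az": 0, "claw": -1}, {"tx": 0, "ty": 0, "tz": 40, "ax": 0, "ay": 0, "az": 0, "claw": -1}, {"tx": -15, "ty": -41, "tz": 0, "ax": 0, "ay": 0, "az": 0, "claw": -1}, {"tx": -15, "ty": -41, "tz": 0, "ax": 0, "ay": 0, "az": 0, "claw": -1}, {"tx": -15, "ty": -41, "tz": 0, "ax": 0, "ay": 0, "az": 0, "claw": -1}, {"tx": -15, "ty": -41, "tz": 0, "ax": 0, "ay": 0, "az": 0, "claw": -1}, {"tx": -15, "ty": -41, "tz": 0, "ax": 0, "ay": 0, "az": 0, "claw": -1}, {"tx": -15, "ty": -41, "tz": 0, "ax": 0, "ay": 0, "az": 0, "claw": -1}, {"tx": -15, "ty": -41, "tz": 0, "ax": 0, "ay": 0, "az": 0, "claw": -1}, {"tx": -15, "ty": -41, "tz": 0, "ax": 0, "ay": 0, "az": 0, "claw": -1}, {"tx": -15, "ty": -41, "tz": 0, "ax": 0, "ay": 0, "az": 0, "claw": -1}]}}

```text
time_s: 47.6
tcp_pos: [0.461, -0.2572, 0.1093]
eef_rot: [179.9, -0.0, -132.0]
contact_force: [0.3, -0.9, -0.5]
gripper_width: 0.0393
```

Call:
{"method": "step_arm", "body": {"increments": [{"tx": -17, "ty": -43, "tz": 0, "ax": 0, "ay": 0, "az": 0, "claw": -1}, {"tx": -17, "ty": -42, "tz": 0, "ax": 0, "ay": 0, "az": 0, "claw": -1}, {"tx": 0, "ty": 0, "tz": 0, "ax": 0, "ay": 0, "az": 0, "claw": -1}, {"tx": 0, "ty": 0, "tz": 0, "ax": 0, "ay": 0, "az": 0, "claw": -1}]}}

```text
time_s: 48.0
tcp_pos: [0.427, -0.3417, 0.1088]
eef_rot: [179.9, -0.0, -132.2]
contact_force: [-0.3, 0.1, -0.8]
gripper_width: 0.0393
```

```bash
python3 -c "
from tgt import *
s=st(); held('side','d19',s['tcp_pos'],.026,.06,.118)"
```

```text
48.0 [ 0.427  -0.3417  0.1088] [ 179.9   -0.  -132.2] w 0.0393 F [-0.3  0.1 -0.8]
d19 312 z [0.0994 0.1178] ((425.3116149902344, -344.8140869140625), 19.636503219604492)
```

Call:
{"method": "step_arm", "body": {"increments": [{"tx": 1, "ty": 0, "tz": -30, "ax": 0, "ay": 0, "az": 0, "claw": -1}, {"tx": 0, "ty": 0, "tz": -30, "ax": 0, "ay": 0, "az": 0, "claw": -1}, {"tx": 0, "ty": 0, "tz": -20, "ax": 0, "ay": 0, "az": 0, "claw": -1}, {"tx": 0, "ty": 0, "tz": -8, "ax": 0, "ay": 0, "az": 0, "claw": -1}, {"tx": 0, "ty": 0, "tz": -3, "ax": 0, "ay": 0, "az": 0, "claw": -1}, {"tx": 0, "ty": 0, "tz": -2, "ax": 0, "ay": 0, "az": 0, "claw": -1}, {"tx": 0, "ty": 0, "tz": -1, "ax": 0, "ay": 0, "az": 0, "claw": -1}, {"tx": 0, "ty": 0, "tz": 0, "ax": 0, "ay": 0, "az": 0, "claw": -1}, {"tx": 0, "ty": 0, "tz": 0, "ax": 0, "ay": 0, "az": 0, "claw": -1}]}}

```text
time_s: 48.95
tcp_pos: [0.4294, -0.3409, 0.0158]
eef_rot: [180.0, -0.0, -132.0]
contact_force: [0.1, 1.0, -1.1]
gripper_width: 0.0393
```

Call:
{"method": "step_arm", "body": {"increments": [{"tx": 0, "ty": 0, "tz": -1, "ax": 0, "ay": 0, "az": 0, "claw": -1}, {"tx": 0, "ty": 0, "tz": 0, "ax": 0, "ay": 0, "az": 0, "claw": -1}, {"tx": 0, "ty": 0, "tz": 0, "ax": 0, "ay": 0, "az": 0, "claw": -1}]}}

```text
time_s: 49.25
tcp_pos: [0.429, -0.3408, 0.0141]
eef_rot: [179.9, -0.0, -132.1]
contact_force: [0.2, 0.4, -1.4]
gripper_width: 0.0397
```

Call:
{"method": "step_arm", "body": {"increments": [{"tx": 0, "ty": 0, "tz": -1, "ax": 0, "ay": 0, "az": 0, "claw": -1}, {"tx": 0, "ty": 0, "tz": 0, "ax": 0, "ay": 0, "az": 0, "claw": -1}, {"tx": 0, "ty": 0, "tz": 0, "ax": 0, "ay": 0, "az": 0, "claw": -1}]}}

```text
time_s: 49.55
tcp_pos: [0.429, -0.3409, 0.014]
eef_rot: [180.0, -0.0, -132.0]
contact_force: [-3.5, 2.7, 9.8]
gripper_width: 0.0397
```

Contact with the floor. Release, rise and retreat so the cameras are clear.

Call:
{"method": "step_arm", "body": {"increments": [{"tx": 0, "ty": 0, "tz": 1, "ax": 0, "ay": 0, "az": 0, "claw": -1}, {"tx": 0, "ty": 0, "tz": 0, "ax": 0, "ay": 0, "az": 0, "claw": 0.2}, {"tx": 0, "ty": 0, "tz": 0, "ax": 0, "ay": 0, "az": 0, "claw": 0.2}, {"tx": 0, "ty": 0, "tz": 0, "ax": 0, "ay": 0, "az": 0, "claw": 0.2}, {"tx": 0, "ty": 0, "tz": 0, "ax": 0, "ay": 0, "az": 0, "claw": 0.2}, {"tx": 0, "ty": 0, "tz": 20, "ax": 0, "ay": 0, "az": 0, "claw": 0.2}, {"tx": 0, "ty": 0, "tz": 45, "ax": 0, "ay": 0, "az": 0, "claw": 0.2}, {"tx": 0, "ty": 0, "tz": 45, "ax": 0, "ay": 0, "az": 0, "claw": 0.2}, {"tx": 0, "ty": 0, "tz": 45, "ax": 0, "ay": 0, "az": 0, "claw": 0.2}, {"tx": 0, "ty": 45, "tz": 10, "ax": 0, "ay": 0, "az": 0, "claw": 0.2}, {"tx": 0, "ty": 45, "tz": 10, "ax": 0, "ay": 0, "az": 0, "claw": 0.2}, {"tx": 0, "ty": 0, "tz": 0, "ax": 0, "ay": 0, "az": 0, "claw": 0.2}]}}

```text
time_s: 50.75
tcp_pos: [0.4296, -0.2477, 0.1911]
eef_rot: [-179.9, 0.1, -131.9]
contact_force: [0.4, -1.0, 0.6]
gripper_width: 0.0523
```

```bash
python3 -c "
from tgt import *
st(); a=cap('scene','s20'); d=cap('side','d20')
for n,xy,rad in [('cap',(.429,-.342),.026),('bear',(.497,-.344),.026),('gL',(.562,-.343),.036),('motor',(.509,.32),.023),('gS',(.45,.32),.022),('gM',(.44,.119),.035),('reel',(.561,-.1095),.035),('tape',(.5635,-.001),.038)]:
    print(n); obj(['s20','d20'],xy,rad,.008,.08)
cv2.imwrite('pics/m20.png',np.vstack([cv2.resize(a['image'][110:240,80:430],(800,297)),cv2.resize(d['image'][130:384,120:440],(378,300)).copy() if 0 else cv2.resize(d['image'][130:384,90:512],(800,300))]))
"
```

```text
50.75 [ 0.4296 -0.2477  0.1911] [-1.799e+02  1.000e-01 -1.319e+02] w 0.0523 F [ 0.4 -1.   0.6]
cap
s20 263 ztop 57.5 top c (433.0 -339.3) r 13.6 all c (429.4 -339.2) r 24.0
d20 1054 ztop 53.5 top c (427.9 -342.3) r 21.0 all c (428.8 -342.1) r 21.5
bear
s20 156 ztop 21.0 top c (498.5 -342.1) r 23.5 all c (498.0 -343.4) r 25.0
d20 659 ztop 19.8 top c (496.5 -344.9) r 24.3 all c (496.5 -344.9) r 24.3
gL
s20 309 ztop 31.6 top c (566.2 -338.9) r 13.8 all c (564.1 -342.0) r 33.6
d20 1065 ztop 31.6 top c (561.6 -341.9) r 12.8 all c (562.0 -340.9) r 34.2
motor
s20 332 ztop 61.0 top c (510.5 319.8) r 5.9 all c (510.2 320.2) r 18.8
d20 138 ztop 53.4 top c (499.7 316.7) r 15.6 all c (505.6 316.7) r 17.9
gS
s20 77 ztop 33.2 top c (451.0 319.9) r 10.7 all c (449.2 319.6) r 18.7
d20 128 ztop 32.7 top c (447.7 319.3) r 10.0 all c (449.1 317.3) r 19.2
gM
s20 195 ztop 28.9 top c (440.1 121.2) r 13.7 all c (439.5 120.5) r 26.9
d20 239 ztop 27.9 top c (439.9 118.2) r 13.7 all c (438.1 118.4) r 26.6
reel
s20 376 ztop 40.1 top c (561.7 -107.0) r 27.7 all c (561.4 -107.0) r 27.9
d20 619 ztop 39.6 top c (560.6 -109.5) r 28.0 all c (560.6 -109.5) r 28.0
tape
s20 299 ztop 21.7 top c (565.0 -0.5) r 30.5 all c (563.0 1.5) r 32.2
d20 375 ztop 20.8 top c (564.3 -3.4) r 32.2 all c (563.7 -3.0) r 32.3
```

View pics/m20.png

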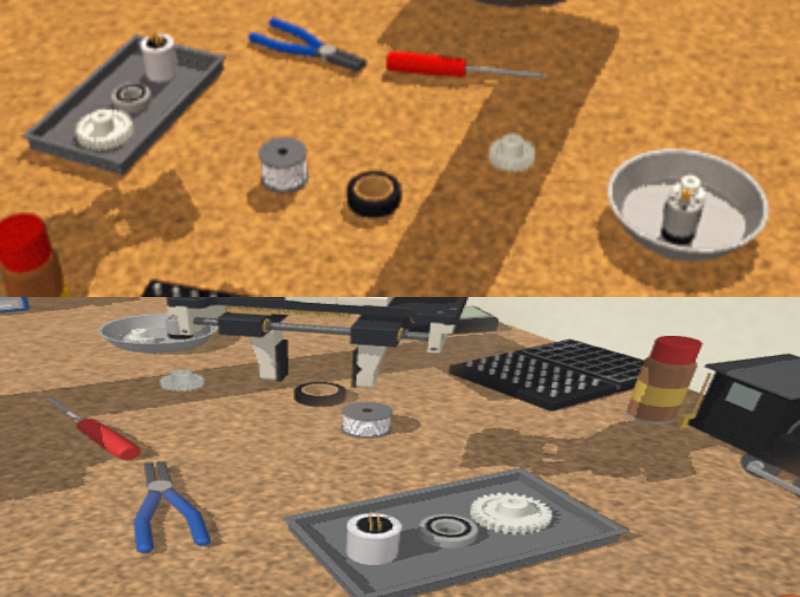

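The final view shows capacitor, bearing and large gear flat in the tray, and motor and small gear in the bowl. The bystanders have not moved and the gripper is clear. I'll hand it in.

```bash
python3 -c "
from plant import r
print(r.close_job())"
```

```text
the job is handed in; nothing more can be done
None
```

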